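# Turn the face-down picture plaque over onto its easel

### The job

The picture plaque is lying face down on the shop counter with the little lighthouse standing on it. First move the lighthouse upright to the middle of the round cork mat, never letting it fall over; then turn the plaque over and stand it on a short edge on the empty easel, seated square and centred in the ledge, leaning back flat against the rest with its picture facing out. Leave the mug, the snow globe and the magnet tin where they are.

Things in the scene. Friction and masses are not known exactly. Their poses are not given: they have to be found in the camera images.
- plaque: Picture plaque 120 x 64 x 10 mm, about 70 g: plain brown wooden back and edges, coloured harbour picture (sky, houses, water) on the other face. Origin: centre of the PICTURE face; x along the length, y along the width, z through the thickness from picture to plain back. It starts picture down (z up, plain back seen). Either short edge may end lowest.
- plaque_center (a point): Centre of the plaque's volume (5 mm along z from the plaque's origin); axes as the plaque's.
- easel: Empty dark easel, fixed, facing roughly the robot's right (its +x about +y). Origin on the counter below the corner of rest and ledge (corner 22 mm up); y along the ledge, z up. Rest, 40 mm wide, rises from the corner to +x at 50 degrees from level, 72 mm long: a seated plaque stands 48 mm free above it. Ledge 60 mm wide, square to the rest, 24 mm deep, forms a V trough..
- easel_place (a point): Where the plaque's centre (point plaque_center) lies when it is seated on the easel: 60 mm up the slope from the corner and 5 mm out of the rest, on the easel's middle plane; axes as the easel's.
- lighthouse: Souvenir lighthouse, 70 mm tall, about 120 g, not attached to the plaque it stands on: grey round foot 38 mm diameter and 10 mm high, red and white banded shaft 24 mm diameter from 10 to 55 mm height, amber lamp and red cap above. Origin at the centre of its underside, z up.
- mat: Round cork mat, 72 mm diameter, 3 mm thick, fixed on the counter. Origin at the centre of its underside.
- mug: Bystander: blue mug, 80 mm diameter, 85 mm tall, with handle. Origin at the centre of its underside.
- globe: Bystander: snow globe on a red foot 72 mm in diameter, 85 mm tall. Origin at the centre of its underside.
- tin: Bystander: green tin with a brass-coloured lid, 72 x 102 x 30 mm. Origin at the centre of its underside.
Not all that is in view belongs to the job. What is shaped like the plaque but green is not meant. There is more than one size of the mat; the job needs the smaller.

How it is judged:
By the outcome, as a careful person would: the job done as asked, in the order asked, and still so for the second after the job is handed in, with the robot touching nothing.
It also fails if it takes over 72 s, if anything falls off the work surface, if the arm or the gripper's body presses on something with over 40 N, if the wrist force passes 120 N, or if a joint passes its speed limit or range.

### The arm

A 6-joint arm with a two-finger parallel gripper is mounted at the origin on the work surface. World frame = base frame: x ahead of the robot, y to its left, z up, the work surface at z = 0. Lengths are in m, angles in rad, forces in N, time in s.
With the tool pointing down it reaches from about 0.375 to 0.975 m from the base axis. Payload 3.8 kg.
Tool frame: the origin (TCP) lies midway between the tips of the shut fingers; the grasp point (between the pads) lies 19 mm behind it; x points along the fingers, z is the direction in which the jaws open and shut, and the axes are right-handed (so a half turn about x gives the same grasp; the last joint's range is limited). The gripper opens to 85 mm and grips with 20 to 120 N. Pads are 22 mm wide; open, the fingers measure 114 mm over their backs; the gripper's body (76 mm by 85 mm) begins 54 mm behind the grasp point. The pads swing forward as they close: fully open they stand 13 mm farther back than shut.
Start: joints at [-1.202, 0.264, 1.604, -0, 1.274, -0.037], TCP at [0.266, -0.62, 0.231] pointing down, gripper open.
Joint ranges: [-2.63, 2.63], [-0.94, 2.18], [0.31, 2.57], [-1.31, 4.45], [0, 2.66], [-2.55, 2.55]. Speed limits (rad/s): [2.57, 2.57, 3.14, 3.14, 3.14, 3.14].

### API

Orientations are given as a rotation vector (axis times angle).
In Python, from workcell import * gives the robot as it stands. The module is installed in compiled form; this text tells all that it offers.
- The arm moves only by the tool carry_out, never from a script. Its arguments are lists of equal length, an entry for each row: "offset": the shift along the tool's x, y, z in cm, a list of three; "delta_rot": the turn, a rotation vector about the tool's x, y, z in degrees, a list of three. A call has exactly 5 rows; each row shifts and turns the commanded pose from where the row before left it, along the tool's axes as they then stand; what a row does not reach is not made up. A row lasts 1/12 s, in which the tool goes at most 41.7 mm and 7.16 degrees, less where a joint would pass 70% of its speed; a pose out of reach is approached as far as the arm can. A call is refused whole if a number of a shift passes 4.17 or a number of a turn 7.16, either way. A call with a gripper value outside its range is refused whole. "fingers" is the opening, from -1 (shut) to 1 (fully open), set as the call begins (left out, the last holds). The fingers move at their own pace and stop on an object; "newtons" is the grip in N (left out, the last holds). Time passes only in rows, so rows that do not move let the fingers close, or fill a call up. It gives the time, the measured TCP pose, the force and the opening at its end, in the units of the state.
- read_state(): the state, without advancing time (a new reading comes with each control period).
- read_camera(name): name is "side" or "top" or "wrist"; returns (picture, depth): 420x560x3 uint8, red, green, blue; 420x560 float32, m along the optical axis (not along the pixel's ray), 0 where there is no reading.
- get_calibration(name): a dict with "fx", "fy", "cx", "cy" (pixels), "R" (3x3) and "t" (3): a world point X has camera coordinates R X + t; the wrist camera has in their place "mount" (4x4, takes a point from camera to tool coordinates, whose origin is the TCP and whose axes are the tool frame's). Camera axes: x right, y down, z forward; pixel columns grow to the right and rows downward; lengths in m; the calibration is good to about 2 mm. A picture is of the moment at which its call begins: read the wrist's pose just before it. get_calibration takes no time and is no camera call.
- finish_job(): hands the job in, once; it reports no verdict.
The state is a dict: "time": time; "q": joint angles; "joint_vel": joint speeds; "joint_torque": joint torques, N m; "tool_pos": TCP position; "tcp_rot": TCP orientation; "wrist_force": force on the tool from outside, world axes, zero at the start; "torque": the same for the moment, N m; "width": opening from 0.0 (shut) to 1.0 (fully open).
Only numpy, scipy, OpenCV 4.12 (cv2) and the standard library are available. Lean on these libraries where they do the work, as an engineer would, in place of code of your own. Each camera call takes 0.05 s, during which the arm holds its last target. There are 200 camera calls.

## Working session

There is one attempt and no reset: what is moved stays moved. The work goes in short steps, Python scripts to look and compute and a tool call to move; the robot and the scene stay as the last step left them, time stands still between calls to the robot, and variables do not carry over. Pictures are saved under pics/ and viewed, about 8 in all and at most 12, crops included, and the job is handed in when it is done.

Besides the shell and the picture viewer there is one more tool, called after "Emit:" as a command line: name --argument value ..., lists and objects as JSON in quotes. carry_out: Moves the arm, as the interface text tells. Its arguments: {"type":"object","properties":{"offset":{"type":"array"},"delta_rot":{"type":"array"},"fingers":{"type":"number"},"newtons":{"type":"number"}},"required":["offset","delta_rot"]}

```bash
mkdir -p pics; cat > h.py <<'E'
from workcell import *
import numpy as np, cv2
from scipy.spatial.transform import Rotation as Ro
def snap(n,save):
    s=read_state(); p,d=read_camera(n)
    np.savez(f'pics/{save}.npz',p=p,d=d,pos=s['tool_pos'],rot=s['tcp_rot'])
    cv2.imwrite(f'pics/{save}.png',p[:,:,::-1]); return p,d
def cloud(n,save):
    z=np.load(f'pics/{save}.npz'); d=z['d']; c=get_calibration(n)
    v,u=np.mgrid[:420,:560]
    P=np.stack([(u-c['cx'])/c['fx']*d,(v-c['cy'])/c['fy']*d,d],-1)
    if 'mount' in c:
        M=np.array(c['mount']); P=P@M[:3,:3].T+M[:3,3]
        P=P@Ro.from_rotvec(z['rot']).as_matrix().T+z['pos']
    else: P=(P-np.array(c['t']))@np.array(c['R'])
    P[d==0]=np.nan
    return P,z['p']
E
python3 - <<'E'
from h import *
a,_=snap('top','top0'); b,_=snap('side','side0')
print(read_state()); print({k:np.round(v,3).tolist() for k,v in get_calibration('wrist').items()})
E
```

```text
{'time': 0.1, 'q': array([-1.20190149e+00,  2.64673019e-01,  1.60525721e+00, -7.29487327e-06,
        1.27374140e+00, -3.69272158e-02]), 'joint_vel': array([ 0.00127288, -0.00113611, -0.00350695, -0.00067563, -0.0003435 ,
       -0.00051782]), 'joint_torque': array([ 6.74185994e-04, -5.16708791e+01, -3.68589985e+01, -8.85264308e-05,
        6.26999405e-03,  5.92209418e-06]), 'tool_pos': array([ 0.26620516, -0.61954633,  0.23007911]), 'tcp_rot': array([ 0.90649451,  1.37602545, -0.90451711]), 'wrist_force': array([-0.8667401 ,  0.28370251, -0.00328139]), 'torque': array([ 0.0250836 , -0.01699588, -0.02698164]), 'width': 1.0001272884841665}
{'fx': 319.614, 'fy': 319.614, 'cx': 272.542, 'cy': 208.684, 'mount': [[0.001, -0.306, 0.952, -0.143], [0.0, -0.952, -0.306, 0.078], [1.0, 0.0, -0.001, 0.001], [0.0, 0.0, 0.0, 1.0]]}
```

View pics/top0.png

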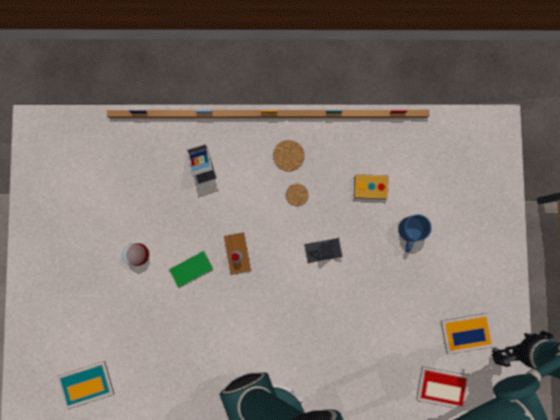

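View pics/side0.png

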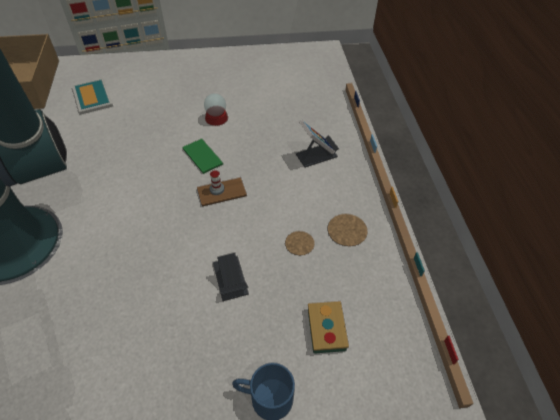

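The top view shows the brown plaque at (237,253) with the lighthouse at about (236,258), and the green decoy at (191,269). There are two cork mats: (297,195) is the smaller and the one meant, (289,156) the larger. There are also two easels: (323,250) is empty and dark, (200,163) holds a picture. I'll measure these and confirm in one enlarged crop.

```bash
python3 - <<'E'
from h import *
P,p=cloud('top','top0')
crop=cv2.resize(p[130:290,165:365][:,:,::-1],None,fx=4,fy=3.75*4/3.75,interpolation=cv2.INTER_CUBIC)[:600]
cv2.imwrite('pics/crop0.png',crop[:, :800])
hsv=cv2.cvtColor(p,cv2.COLOR_RGB2HSV)
for n,(r0,r1,c0,c1) in dict(plaque=(228,280,220,255),easel=(232,268,300,348),mat=(180,210,282,313),big=(138,173,270,308)).items():
    Q=P[r0:r1,c0:c1]; h=hsv[r0:r1,c0:c1]
    m=(h[...,2]<80) if n=='easel' else (h[...,1]>90)
    q=Q[m]; q=q[~np.isnan(q[:,0])]
    xy=(q[:,:2]*1000).astype(np.float32)
    print(n,len(q),q.mean(0).round(4),cv2.minAreaRect(xy),np.percentile(q[:,2],[5,50,95]).round(4),'circ',cv2.minEnclosingCircle(xy))
E
```

```text
plaque 707 [0.5096 0.1008 0.0142] ((509.3460693359375, 100.97566223144531), (117.90904998779297, 61.282291412353516), 10.606588363647461) [0.003  0.0094 0.0736] circ ((508.8636169433594, 100.75386047363281), 63.51956558227539)
easel 613 [ 0.515  -0.1605  0.0261] ((515.0540771484375, -160.96551513671875), (55.77925491333008, 100.15685272216797), 9.236387252807617) [0.0012 0.0221 0.0717] circ ((515.7085571289062, -160.77488708496094), 55.56953430175781)
mat 375 [ 0.6882 -0.0835  0.0019] ((687.54052734375, -83.73230743408203), (66.01595306396484, 66.10747528076172), 21.129056930541992) [-0.0037  0.0019  0.0077] circ ((688.0534057617188, -83.22065734863281), 34.0313606262207)
big 725 [ 0.8116 -0.0589  0.0034] ((812.034912109375, -59.08763885498047), (93.548583984375, 94.57032012939453), 83.93016052246094) [-0.0028  0.0034  0.0095] circ ((811.3480224609375, -58.547035217285156), 48.36684036254883)
```

View pics/crop0.png

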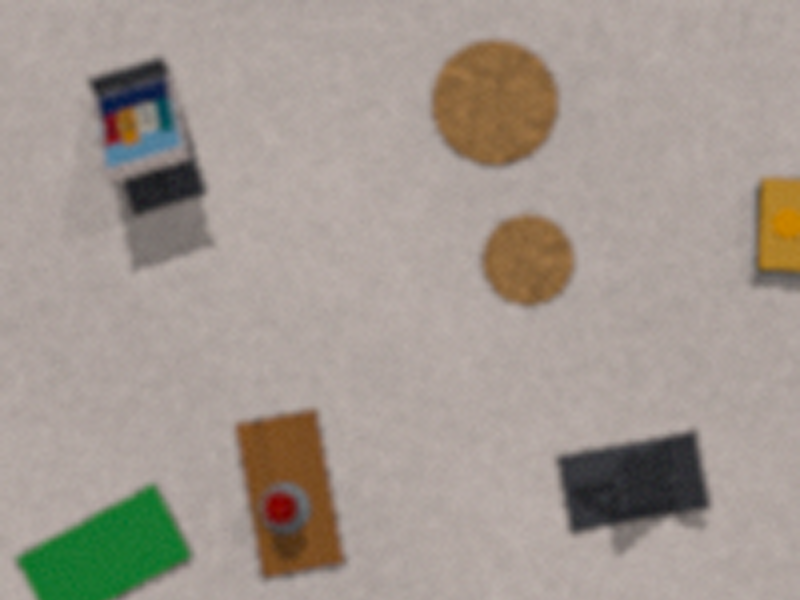

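The crop confirms the brown plaque with the lighthouse, the smaller mat at full-image (297,195), and the empty dark easel at (323,250). Next I'll locate the lighthouse axis and the easel's slope from the depth data.

```bash
cat >> h.py <<'E'
def goto(pos,R,start=None):
    "print total shift (cm, tool axes now) and total turn (deg, tool axes)"
    s=read_state(); R0=Ro.from_rotvec(s['tcp_rot']); p0=s['tool_pos']
    if start is not None: p0,R0=start
    d=R0.inv().apply(np.array(pos)-p0)*100; w=(R0.inv()*R).as_rotvec(degrees=True)
    print('shift',d.round(2),'turn',w.round(2),'| shift in target axes',R.inv().apply(np.array(pos)-p0).round(4)*100)
def frame(x,z):
    x=np.array(x,float);x/=np.linalg.norm(x);z=np.array(z,float);z-=x*(z@x);z/=np.linalg.norm(z)
    return Ro.from_matrix(np.stack([x,np.cross(z,x),z],1))
E
python3 - <<'E'
from h import *
s=read_state(); print(Ro.from_rotvec(s['tcp_rot']).as_matrix().round(3))
for n in('top','side'):
    P,p=cloud(n,n+'0'); q=P.reshape(-1,3); q=q[~np.isnan(q[:,0])]
    w=q[(abs(q[:,0]-.505)<.06)&(abs(q[:,1]-.10)<.06)]
    for lo,hi in((.022,.063),(.063,.09)):
        k=w[(w[:,2]>lo)&(w[:,2]<hi)]; print(n,'LH',lo,len(k),k.mean(0).round(4),k.min(0).round(3),k.max(0).round(3))
    e=q[(abs(q[:,0]-.515)<.05)&(abs(q[:,1]+.16)<.06)&(q[:,2]>.008)]
    e=e[np.argsort(e[:,1])]
    for k in np.array_split(e,8): print('  easel y',k.mean(0).round(4),'x',k[:,0].min().round(3),k[:,0].max().round(3))
R=frame([0,0,-1],[-np.sin(.17),np.cos(.17),0])
goto([.49,.098,.23],R); goto([.49,.098,.23],frame([0,0,-1],[np.sin(.17),-np.cos(.17),0]))
E
```

```text
[[-0.001  0.919  0.395]
 [ 0.002  0.395 -0.919]
 [-1.     0.    -0.002]]
top LH 0.022 7 [0.4974 0.0992 0.0298] [0.482 0.091 0.022] [0.512 0.115 0.047]
top LH 0.063 58 [0.4978 0.1027 0.0748] [0.488 0.091 0.066] [0.508 0.114 0.083]
  easel y [ 0.5178 -0.2097  0.033 ] x 0.494 0.551
  easel y [ 0.5214 -0.2016  0.0273] x 0.494 0.552
  easel y [ 0.5255 -0.1937  0.0226] x 0.491 0.552
  easel y [ 0.5206 -0.183   0.0307] x 0.491 0.549
  easel y [ 0.517  -0.1698  0.0452] x 0.488 0.543
  easel y [ 0.5159 -0.1572  0.058 ] x 0.486 0.544
  easel y [ 0.5157 -0.1448  0.0591] x 0.483 0.544
  easel y [ 0.5111 -0.1251  0.0178] x 0.48 0.538
side LH 0.022 111 [0.4963 0.0935 0.0406] [0.48  0.084 0.022] [0.513 0.112 0.063]
side LH 0.063 79 [0.4967 0.0978 0.0732] [0.485 0.09  0.063] [0.508 0.113 0.082]
  easel y [ 0.5191 -0.2109  0.0328] x 0.492 0.551
  easel y [ 0.52   -0.1978  0.0256] x 0.492 0.551
  easel y [ 0.5191 -0.1876  0.0287] x 0.498 0.547
  easel y [ 0.5176 -0.1796  0.038 ] x 0.497 0.538
  easel y [ 0.5167 -0.1716  0.0467] x 0.496 0.546
  easel y [ 0.5137 -0.1637  0.0549] x 0.49 0.535
  easel y [ 0.514  -0.1565  0.0633] x 0.488 0.543
  easel y [ 0.5125 -0.147   0.064 ] x 0.478 0.538
shift [  0.13  48.89 -57.09] turn [-1.6649e+02 -1.0000e-02 -1.7000e-01] | shift in target axes [ 1.000e-02 -3.420e+01  6.693e+01]
shift [  0.13  48.89 -57.09] turn [ 1.351e+01 -1.200e-01  1.000e-02] | shift in target axes [ 1.000e-02  3.420e+01 -6.693e+01]
```

Emit:
carry_out --offset '[[0,2.44,-2.85],[0,2.44,-2.85],[0,2.44,-2.85],[0,2.44,-2.85],[0,2.44,-2.85]]' --delta_rot '[[0,0,0],[0,0,0],[0,0,0],[0,0,0],[0,0,0]]' --fingers 1

```text
time: 0.52
tool_pos: [0.3222, -0.4391, 0.2305]
tcp_rot: [0.906, 1.375, -0.905]
wrist_force: [0.0, 0.2, 0.5]
width: 0.999
```

Emit:
carry_out --offset '[[0,2.44,-2.85],[0,2.44,-2.85],[0,2.44,-2.85],[0,2.44,-2.85],[0,2.44,-2.85]]' --delta_rot '[[0,0,0],[0,0,0],[0,0,0],[0,0,0],[0,0,0]]'

```text
time: 0.93
tool_pos: [0.378, -0.2601, 0.2309]
tcp_rot: [0.906, 1.375, -0.906]
wrist_force: [0.9, 0.2, 0.1]
width: 0.997
```

Emit:
carry_out --offset '[[0,2.44,-2.85],[0,2.44,-2.85],[0,2.44,-2.85],[0,2.44,-2.85],[0,2.44,-2.85]]' --delta_rot '[[0,0,0],[0,0,0],[0,0,0],[0,0,0],[0,0,0]]'

```text
time: 1.35
tool_pos: [0.4338, -0.081, 0.2311]
tcp_rot: [0.905, 1.374, -0.905]
wrist_force: [0.1, -0.2, 0.2]
width: 0.999
```

Emit:
carry_out --offset '[[0,2.44,-2.85],[0,2.44,-2.85],[0,2.44,-2.85],[0,2.44,-2.85],[0,2.44,-2.85]]' --delta_rot '[[2.7,0,0],[2.7,0,0],[2.7,0,0],[2.7,0,0],[2.7,0,0]]'

```text
time: 1.77
tool_pos: [0.506, 0.0918, 0.2309]
tcp_rot: [1.084, 1.285, -1.085]
wrist_force: [1.2, -0.4, 0.7]
width: 1.003
```

```bash
python3 - <<'E'
from h import *
s=read_state(); print(s['time'],s['q'].round(3),s['tool_pos'].round(4),Ro.from_rotvec(s['tcp_rot']).as_matrix().round(3).tolist())
snap('wrist','w1'); P,p=cloud('wrist','w1'); q=P.reshape(-1,3); c=p.reshape(-1,3)
ok=~np.isnan(q[:,0]); q=q[ok]; c=c[ok]
w=(abs(q[:,0]-.505)<.07)&(abs(q[:,1]-.10)<.06)
for lo,hi in((.022,.063),(.063,.09)):
    k=q[w&(q[:,2]>lo)&(q[:,2]<hi)]; print('LH',lo,len(k),k.mean(0).round(4),k.min(0).round(4),k.max(0).round(4), cv2.minEnclosingCircle((k[:,:2]*1000).astype(np.float32)))
hsv=cv2.cvtColor(c[None],cv2.COLOR_RGB2HSV)[0]
k=q[w&(q[:,2]>.006)&(q[:,2]<.0125)]; print('plaque',len(k),cv2.minAreaRect((k[:,:2]*1000).astype(np.float32)),np.median(k[:,2]))
E
```

```text
1.7667 [ 0.131 -0.042  1.942 -0.     1.242  1.533] [0.506  0.0918 0.2309] [[-0.001, 0.986, 0.168], [-0.0, 0.168, -0.986], [-1.0, -0.001, 0.0]]
LH 0.022 188 [0.505  0.1018 0.0422] [0.4905 0.0868 0.022 ] [0.5131 0.1195 0.0625] ((498.69940185546875, 103.14561462402344), 17.10947036743164)
LH 0.063 537 [0.497  0.1014 0.0758] [0.4831 0.0887 0.0634] [0.508  0.1139 0.082 ] ((495.1788330078125, 101.52703857421875), 12.876583099365234)
plaque 4540 ((506.86962890625, 98.28057861328125), (120.2140884399414, 64.0107421875), 10.367147445678711) 0.010583590065671167
```

Emit:
carry_out --offset '[[0,-0.4,-0.6],[2,-0.4,-0.5],[4,0,0],[4,0,0],[4,0,0]]' --delta_rot '[[0,0,0],[0,0,0],[0,0,0],[0,0,0],[0,0,0]]'

```text
time: 2.23
tool_pos: [0.496, 0.0987, 0.0904]
tcp_rot: [1.083, 1.284, -1.082]
wrist_force: [0.8, 0.5, -0.0]
width: 1.002
```

Emit:
carry_out --offset '[[3,0,0],[2,0,0],[1,0,0],[0,0,0],[0,0,0]]' --delta_rot '[[0,0,0],[0,0,0],[0,0,0],[0,0,0],[0,0,0]]'

```text
time: 2.65
tool_pos: [0.4963, 0.0988, 0.0315]
tcp_rot: [1.083, 1.285, -1.084]
wrist_force: [1.4, 0.4, 0.7]
width: 0.997
```

Emit:
carry_out --offset '[[0,0,0],[0,0,0],[0,0,0],[0,0,0],[0,0,0]]' --delta_rot '[[0,0,0],[0,0,0],[0,0,0],[0,0,0],[0,0,0]]' --fingers -1 --newtons 25

```text
time: 3.07
tool_pos: [0.4972, 0.0995, 0.0322]
tcp_rot: [1.084, 1.284, -1.082]
wrist_force: [-0.2, 2.2, 0.6]
width: 0.3
```

Emit:
carry_out --offset '[[0,0,0],[0,0,0],[0,0,0],[0,0,0],[0,0,0]]' --delta_rot '[[0,0,0],[0,0,0],[0,0,0],[0,0,0],[0,0,0]]'

```text
time: 3.48
tool_pos: [0.4972, 0.0995, 0.0322]
tcp_rot: [1.084, 1.284, -1.082]
wrist_force: [-1.6, 2.0, 6.6]
width: 0.274
```

Emit:
carry_out --offset '[[-1,0,0],[-2,0,0],[-2,0,0],[-2,0,0],[-1,0,0]]' --delta_rot '[[0,0,0],[0,0,0],[0,0,0],[0,0,0],[0,0,0]]' --newtons 30

```text
time: 3.9
tool_pos: [0.4977, 0.0994, 0.1138]
tcp_rot: [1.084, 1.283, -1.081]
wrist_force: [1.0, -0.6, -1.1]
width: 0.267
```

Emit:
carry_out --offset '[[0,0.8,1.1],[0,1.4,1.9],[0,1.8,2.4],[0,2,2.7],[0,2,2.7]]' --delta_rot '[[0,0,0],[0,0,0],[0,0,0],[0,0,0],[0,0,0]]'

```text
time: 4.32
tool_pos: [0.5939, 0.0049, 0.1099]
tcp_rot: [1.081, 1.286, -1.084]
wrist_force: [0.2, -0.0, -0.5]
width: 0.273
```

Emit:
carry_out --offset '[[0,2,2.7],[0,2,2.7],[0,1.8,2.4],[0,1.3,1.7],[0,0.6,0.9]]' --delta_rot '[[0,0,0],[0,0,0],[0,0,0],[0,0,0],[0,0,0]]'

```text
time: 4.73
tool_pos: [0.6886, -0.0862, 0.1096]
tcp_rot: [1.084, 1.284, -1.085]
wrist_force: [-1.2, 0.0, -1.4]
width: 0.275
```

```bash
python3 - <<'E'
from h import *
s=read_state(); print(s['time'],s['q'].round(3),s['tool_pos'].round(4),s['width'],s['wrist_force'].round(1))
snap('wrist','w2'); P,p=cloud('wrist','w2')
hsv=cv2.cvtColor(p,cv2.COLOR_RGB2HSV)
m=(hsv[...,1]>90)&(abs(P[...,0]-.688)<.05)&(abs(P[...,1]+.083)<.05)&(P[...,2]<.012)
k=P[m]; print(len(k),k.mean(0).round(4),k.min(0).round(4),k.max(0).round(4),cv2.minEnclosingCircle((k[:,:2]*1000).astype(np.float32)))
m=(abs(P[...,0]-s['tool_pos'][0])<.03)&(abs(P[...,1]-s['tool_pos'][1])<.03)&(P[...,2]>.07)&(hsv[...,1]>110)
k=P[m]; print('LH red',len(k),k.mean(0).round(4),k.min(0).round(4),k.max(0).round(4))
E
```

```text
4.7333 [-1.600e-01  3.910e-01  1.671e+00 -1.000e-03  1.081e+00  1.243e+00] [ 0.6886 -0.0862  0.1096] 0.2748641677774115 [-1.2  0.  -1.4]
4558 [ 0.693  -0.0851  0.0037] [ 0.6571 -0.1218  0.0015] [ 0.7218 -0.051   0.0058] ((686.3912353515625, -86.27015686035156), 35.567626953125)
LH red 10844 [ 0.6983 -0.0846  0.1745] [ 0.6708 -0.116   0.1069] [ 0.7122 -0.0562  0.2063]
```

View pics/w2.png

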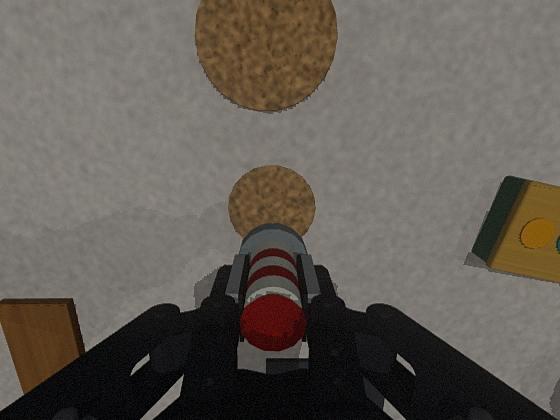

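The lighthouse hangs upright between the pads, and the mat is just below and ahead at (272,205). I'll lower it onto the mat.

Emit:
carry_out --offset '[[1,-0.2,0],[2,0,0],[2,0,0],[2,0,0],[0.8,0,0]]' --delta_rot '[[0,0,0],[0,0,0],[0,0,0],[0,0,0],[0,0,0]]'

```text
time: 5.2
tool_pos: [0.6805, -0.0816, 0.0286]
tcp_rot: [1.08, 1.293, -1.086]
wrist_force: [-1.4, 1.0, -1.7]
width: 0.271
```

Emit:
carry_out --offset '[[0.3,0,0],[0.2,0,0],[0.1,0,0],[0,0,0],[0,0,0]]' --delta_rot '[[0,0,0],[0,0,0],[0,0,0],[0,0,0],[0,0,0]]'

```text
time: 5.62
tool_pos: [0.6862, -0.0835, 0.0288]
tcp_rot: [1.084, 1.283, -1.081]
wrist_force: [0.5, -0.4, -1.0]
width: 0.273
```

```bash
python3 - <<'E'
from h import *
snap('wrist','w3')
s=read_state(); print(s['tool_pos'].round(4),s['wrist_force'].round(2),s['q'].round(4),s['joint_vel'].round(3))
P,p=cloud('wrist','w3'); hsv=cv2.cvtColor(p,cv2.COLOR_RGB2HSV)
m=(hsv[...,1]>90)&(abs(P[...,0]-.688)<.05)&(abs(P[...,1]+.083)<.05)&(P[...,2]<.007)
k=P[m]; print(len(k),cv2.minEnclosingCircle((k[:,:2]*1000).astype(np.float32)))
m=(np.hypot(P[...,0]-.686,P[...,1]+.084)<.03)&(P[...,2]<.018)&(P[...,2]>.008)
k=P[m]; print('foot top',len(k),np.percentile(k,[1,50,99],axis=0).round(4))
c=p[150:420,150:410][:,:,::-1]; cv2.imwrite('pics/w3c.png',cv2.resize(c,None,fx=2.2,fy=2.2))
E
```

```text
[ 0.6862 -0.0835  0.0287] [-0.78 -0.36 -0.91] [-0.1572  0.4689  1.7261  0.      0.9442  1.2434] [-0.003  0.003  0.001  0.002 -0.    -0.   ]
5359 ((686.2203979492188, -86.15892791748047), 35.92548370361328)
foot top 1234 [[ 0.6862 -0.1003  0.0086]
 [ 0.6977 -0.0819  0.0168]
 [ 0.7037 -0.0666  0.0179]]
```

View pics/w3c.png

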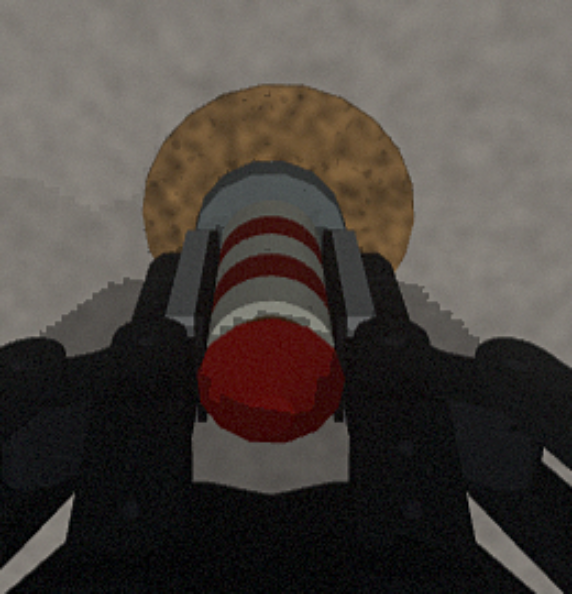

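The foot is about 3 mm above the mat and 2.7 mm off in y. I'll correct both, then release.

Emit:
carry_out --offset '[[0,0,0.27],[0.1,0,0],[0.1,0,0],[0.1,0,0],[0.05,0,0]]' --delta_rot '[[0,0,0],[0,0,0],[0,0,0],[0,0,0],[0,0,0]]'

```text
time: 6.08
tool_pos: [0.686, -0.0864, 0.0253]
tcp_rot: [1.083, 1.284, -1.083]
wrist_force: [-4.8, 0.4, 8.5]
width: 0.272
```

```bash
python3 - <<'E'
from h import *
snap('wrist','w4')
s=read_state(); print(s['tool_pos'].round(4),s['wrist_force'].round(2),s['torque'].round(2))
P,p=cloud('wrist','w4')
m=(np.hypot(P[...,0]-.686,P[...,1]+.084)<.03)&(P[...,2]<.018)&(P[...,2]>.008)
k=P[m]; print('foot top',len(k),np.percentile(k,[1,50,99],axis=0).round(4))
E
```

```text
[ 0.686  -0.0864  0.0253] [-3.92 -1.15  7.02] [ 0.01  0.44 -0.04]
foot top 1267 [[ 0.6862 -0.1028  0.0084]
 [ 0.6966 -0.0846  0.0135]
 [ 0.7033 -0.0696  0.0176]]
```

Emit:
carry_out --offset '[[-0.05,0,0],[0,0,0],[0,0,0],[0,0,0],[0,0,0]]' --delta_rot '[[0,0,0],[0,0,0],[0,0,0],[0,0,0],[0,0,0]]' --fingers -0.1

```text
time: 6.55
tool_pos: [0.6855, -0.0861, 0.024]
tcp_rot: [1.083, 1.285, -1.083]
wrist_force: [0.9, -1.0, -0.1]
width: 0.451
```

Emit:
carry_out --offset '[[0,0,0],[0,0,0],[0,0,0],[0,0,0],[0,0,0]]' --delta_rot '[[0,0,0],[0,0,0],[0,0,0],[0,0,0],[0,0,0]]' --fingers 1

```text
time: 6.97
tool_pos: [0.6856, -0.0861, 0.0243]
tcp_rot: [1.083, 1.285, -1.083]
wrist_force: [0.2, -0.2, 0.0]
width: 1.003
```

Emit:
carry_out --offset '[[-1,0,0],[-3,0,0],[-4,0,0],[-4,0,0],[-4,0,0]]' --delta_rot '[[0,0,0],[0,0,0],[0,0,0],[0,0,0],[0,0,0]]'

```text
time: 7.38
tool_pos: [0.6852, -0.0861, 0.1864]
tcp_rot: [1.083, 1.285, -1.083]
wrist_force: [1.4, 0.6, -0.2]
width: 0.999
```

```bash
python3 - <<'E'
from h import *
s=read_state(); print(s['time'],s['q'].round(4).tolist(),s['tool_pos'].round(4),s['tcp_rot'].round(4).tolist())
snap('wrist','w5')
P,p=cloud('wrist','w5'); hsv=cv2.cvtColor(p,cv2.COLOR_RGB2HSV)
near=np.hypot(P[...,0]-.686,P[...,1]+.086)<.05
k=P[near&(P[...,2]>.06)&(P[...,2]<.09)]; print('cap',len(k),k.mean(0).round(4),k.max(0).round(4),cv2.minEnclosingCircle((k[:,:2]*1000).astype(np.float32)))
k=P[near&(hsv[...,1]>90)&(P[...,2]<.006)]; print('mat',len(k),cv2.minEnclosingCircle((k[:,:2]*1000).astype(np.float32)))
k=P[near&(P[...,2]>.009)&(P[...,2]<.016)]; print('foot',len(k),np.median(k[:,2]),cv2.minEnclosingCircle((k[:,:2]*1000).astype(np.float32)))
E
```

```text
7.3833 [-0.161, 0.3217, 1.6142, -0.0, 1.2062, 1.2396] [ 0.6852 -0.0861  0.1864] [1.0828, 1.2853, -1.0832]
cap 662 [ 0.6858 -0.0871  0.0694] [ 0.6974 -0.0749  0.075 ] ((684.6062622070312, -87.2615737915039), 12.988701820373535)
mat 2137 ((685.6517333984375, -86.27716827392578), 36.017608642578125)
foot 445 0.013479269191396415 ((684.979248046875, -87.37446594238281), 18.768138885498047)
```

```bash
cat > fit.py <<'E'
import numpy as np
from scipy.optimize import least_squares
q=np.array([[.264673,1.605257,1.273741],[-.042,1.942,1.242],[.391,1.671,1.081],[.4689,1.7261,.9442],[.3217,1.6142,1.2062]])
p=np.array([[.26620516,-.61954633,.23007911],[.506,.0918,.2309],[.6886,-.0862,.1096],[.6862,-.0835,.0287],[.6852,-.0861,.1864]])
r=np.sqrt((p[:,:2]**2).sum(1)-.025**2)
M=[];b=[]
# r=a1+A sin q2+B sin(q2+q3)+C cos ; z=d+A cos q2+B cos -C sin
for (a,c,_),R,z in zip(q,r,p[:,2]):
    M+= [[1,0,np.sin(a),np.sin(a+c),np.cos(a+c)],[0,1,np.cos(a),np.cos(a+c),-np.sin(a+c)]]; b+=[R,z]
x,res,rk,sv=np.linalg.lstsq(np.array(M),np.array(b),rcond=None)
print(x.round(4),res,sv)
E
python3 fit.py
```

```text
[ 0.0008 -0.0996  0.5108  0.5637 -0.0029] [4.6241884e-07] [3.86003002 3.15654463 0.27642948 0.19033129 0.15412642]
```

Emit:
carry_out --offset '[[0,0,0],[0,0,0],[0,0,0],[0,0,0],[0,0,0]]' --delta_rot '[[0,0,7],[0,0,7],[0,0,7],[0,0,7],[0,0,7]]'

```text
time: 7.85
tool_pos: [0.6857, -0.086, 0.1864]
tcp_rot: [1.352, 0.862, -0.62]
wrist_force: [0.5, 2.5, -0.2]
width: 1.002
```

```bash
python3 - <<'E'
from h import *
s=read_state(); print(s['time'],s['q'].round(5).tolist(),s['tool_pos'].round(4),Ro.from_rotvec(s['tcp_rot']).as_matrix().round(4).tolist())
E
```

```text
7.85 [-0.288, 0.03633, 2.07263, 0.5159, 0.53471, 0.73055] [ 0.6857 -0.086   0.1864] [[0.5619, 0.8095, 0.17], [0.0957, 0.1405, -0.9854], [-0.8216, 0.57, 0.0015]]
```

Emit:
carry_out --offset '[[0,0,0],[0,0,0],[0,0,0],[0,0,0],[0,0,0]]' --delta_rot '[[0,7,0],[0,7,0],[0,7,0],[0,0,0],[0,0,0]]'

```text
time: 8.27
tool_pos: [0.6859, -0.0877, 0.1832]
tcp_rot: [1.489, 1.155, -0.391]
wrist_force: [0.9, -0.2, -0.6]
width: 1.002
```

```bash
python3 - <<'E'
from h import *
s=read_state(); print(s['time'],s['q'].round(5).tolist(),s['tool_pos'].round(4),Ro.from_rotvec(s['tcp_rot']).as_matrix().round(4).tolist())
E
```

```text
8.2667 [-0.46915, 0.19279, 1.93787, 0.83165, 0.93674, 0.33561] [ 0.6859 -0.0877  0.1832] [[0.4599, 0.8157, 0.3509], [0.4344, 0.138, -0.8901], [-0.7745, 0.5617, -0.2909]]
```

```bash
cat > kin.py <<'E'
import numpy as np
from scipy.optimize import least_squares
from scipy.spatial.transform import Rotation as Ro
LO=np.array([-2.63,-.94,.31,-1.31,0,-2.55]);HI=np.array([2.63,2.18,2.57,4.45,2.66,2.55])
def fk(q,k):
    l,d1,A,B,l4,D,g=k
    Rz=lambda a:Ro.from_euler('z',a);Ry=lambda a:Ro.from_euler('y',a)
    R=Rz(q[0]);p=R.apply([0,l,d1]);R=R*Ry(q[1]);p=p+R.apply([0,0,A]);R=R*Ry(q[2]);p=p+R.apply([0,l4,B])
    R=R*Rz(q[3])*Ry(q[4])*Rz(q[5]+g);p=p+R.apply([0,0,D])
    M=R.as_matrix(); return p,Ro.from_matrix(np.stack([M[:,2],M[:,0],M[:,1]],1)) # tool x=approach
QS=np.array([[-1.2019,.264673,1.605257,0,1.273741,-.036927],[-.161,.3217,1.6142,0,1.2062,1.2396],[-.288,.03633,2.07263,.5159,.53471,.73055],[-.46915,.19279,1.93787,.83165,.93674,.33561]])
PS=np.array([[.2662,-.61955,.23008],[.6852,-.0861,.1864],[.6857,-.086,.1864],[.6859,-.0877,.1832]])
RS=[Ro.from_rotvec([.90649,1.37602,-.90452]),Ro.from_rotvec([1.0828,1.2853,-1.0832]),Ro.from_matrix([[0.5619, 0.8095, 0.17], [0.0957, 0.1405, -0.9854], [-0.8216, 0.57, 0.0015]]),Ro.from_matrix([[0.4599, 0.8157, 0.3509], [0.4344, 0.138, -0.8901], [-0.7745, 0.5617, -0.2909]])]
def res(k):
    o=[]
    for q,p,R in zip(QS,PS,RS):
        a,b=fk(q,k); o+=[a-p,(b.inv()*R).as_rotvec()*.3]
    return np.concatenate(o)
_s=min((least_squares(res,[.025,.25,.51,.56,0,.35,g]) for g in(0,1.57,3.14,-1.57)),key=lambda s:s.cost)
K=_s.x
def ik(p,R,n=30,seed=0,q0=None):
    rng=np.random.default_rng(seed);best=None
    for i in range(n):
        x0=q0 if (q0 is not None and i==0) else rng.uniform(LO,HI)
        s=least_squares(lambda q:np.r_[fk(q,K)[0]-p,(fk(q,K)[1].inv()*R).as_rotvec()*.3],np.clip(x0,LO+.01,HI-.01),bounds=(LO,HI))
        if best is None or s.cost<best.cost: best=s
        if best.cost<1e-9: break
    return best.x.round(3),np.sqrt(2*best.cost).round(4)
E
python3 - <<'E'
from kin import *
print(K.round(4),np.sqrt(_s.cost) if 0 else abs(res(K)).max())
from h import frame
sd=lambda a:np.sin(np.radians(a)); cd=lambda a:np.cos(np.radians(a))
# grasp IK vs alpha, plaque as lies: s = distance of grasp point from upper(near) end
psi=10.37;u=np.array([cd(psi),sd(psi),0]);v=np.array([-sd(psi),cd(psi),0]);c=np.array([.507,.0983,.005])
ye=99.;xe=np.array([cd(ye),sd(ye),0]);Z=np.array([0,0,1.]);v_e=np.array([-sd(ye),cd(ye),0])
corner=np.array([.5195,-.193,.022])
for al in(35,40,45,50,60):
  for s in(.02,.035):
    a=cd(al)*u-sd(al)*Z; g=c-u*(.06-s)
    # final: slope-down rotated
    for sg in(1,-1):
      th=np.radians(230-al); af=xe*np.cos(th)+Z*np.sin(th)
      sl=xe*cd(50)+Z*sd(50); out=-xe*sd(50)+Z*cd(50)
      gf=corner+sl*(.12-s)+out*.005
      print(al,s,sg,'grasp',*ik(g+a*.019,frame(a,-v*sg)),'final',*ik(gf+af*.019,frame(af,v_e*-sg if 0 else -v_e*sg)))
E
```

```text
[-2.8514  0.2489  0.5132  0.5653  2.8763  0.3476  1.5708] 0.0001409320110212775
35 0.02 1 grasp [ 0.14   0.168  2.57   3.097  0.391 -1.557] 0.0816 final [ 0.323  0.509  2.187 -1.309  1.405  1.125] 0.0
35 0.02 -1 grasp [0.14  0.168 2.57  3.097 0.391 1.585] 0.0816 final [ 0.323  0.509  2.187 -1.309  1.405 -2.016] 0.0
35 0.035 1 grasp [ 0.134  0.198  2.57   3.083  0.451 -1.549] 0.0696 final [ 0.306  0.532  2.177 -1.31   1.396  1.134] 0.0055
35 0.035 -1 grasp [0.134 0.198 2.57  3.083 0.451 1.592] 0.0696 final [ 0.306  0.532  2.177 -1.31   1.396 -2.008] 0.0055
40 0.02 1 grasp [ 0.13   0.111  2.57   3.038  0.269 -1.509] 0.0657 final [ 0.34   0.571  2.16  -1.31   1.483  1.164] 0.0085
40 0.02 -1 grasp [0.13  0.111 2.57  3.038 0.269 1.633] 0.0657 final [ 0.34   0.571  2.16  -1.31   1.483 -1.978] 0.0085
40 0.035 1 grasp [ 0.127  0.136  2.57   3.04   0.322 -1.513] 0.0543 final [ 0.324  0.594  2.15  -1.31   1.475  1.173] 0.014
40 0.035 -1 grasp [0.127 0.136 2.57  3.04  0.322 1.629] 0.0543 final [ 0.324  0.594  2.15  -1.31   1.475 -1.968] 0.014
45 0.02 1 grasp [ 0.125  0.07   2.57   2.96   0.174 
[... 741 characters left out ...]
 final [ 0.347  0.721  2.095 -1.31   1.63   1.256] 0.0293
50 0.035 -1 grasp [0.12  0.06  2.57  2.887 0.142 1.774] 0.021 final [ 0.347  0.721  2.095 -1.31   1.63  -1.886] 0.0293
60 0.02 1 grasp [1.190e-01 2.000e-03 2.559e+00 4.920e-01 6.600e-02 1.025e+00] 0.0 final [ 0.368  0.823  2.054 -1.31   1.787  1.327] 0.0383
60 0.02 -1 grasp [ 1.190e-01  2.000e-03  2.559e+00  4.920e-01  6.600e-02 -2.116e+00] 0.0 final [ 0.368  0.823  2.054 -1.31   1.787 -1.814] 0.0383
60 0.035 1 grasp [0.121 0.03  2.529 0.468 0.066 1.052] 0.0 final [ 0.353  0.846  2.042 -1.31   1.781  1.341] 0.0427
60 0.035 -1 grasp [ 0.121  0.03   2.529  0.468  0.066 -2.09 ] 0.0 final [ 0.353  0.846  2.042 -1.31   1.781 -1.801] 0.0427
```

```bash
cat > plan.py <<'E'
from kin import *
from h import frame
sd=lambda a:np.sin(np.radians(a)); cd=lambda a:np.cos(np.radians(a)); Z=np.array([0,0,1.])
def tcp_off(al,s=.03,h=.002,dl=.008):
    "TCP rel. to near-end/picture-plane point in (u,n) coordinates of plaque, plus tool axes coefficients"
    x=np.array([cd(al),-sd(al)]); y=np.array([sd(al),cd(al)])
    return np.array([s,h])+dl*x+.011*y, x
def pose(end,u,n,al,**k):
    o,x=tcp_off(al,**k); v=np.cross(n,u)
    return end+o[0]*u+o[1]*n, frame(x[0]*u+x[1]*n,-v)
def start(c,psi): # c centre xy
    u=np.array([cd(psi),sd(psi),0]); return np.r_[c,0]-.06*u,u,Z
def final(corner,ye,th=50,lift=0.):
    xe=np.array([cd(ye),sd(ye),0]); sl=xe*cd(th)+Z*sd(th); out=-xe*sd(th)+Z*cd(th)
    return corner+sl*(.12+lift)+out*.010,-sl,-out   # picture plane 10 mm out of rest; n = into rest
CORNER=np.array([.5195,-.193,.022]); YE=99.
E
python3 - <<'E'
from plan import *
for al in(25,30,35,40):
    p,R=pose(*start([.67,.085],10.4),al); print(al,'grasp',p.round(3),*ik(p,R))
    for th in (50,60):
        p,R=pose(*final(CORNER,YE,th),al); print('   final',th,p.round(3),R.as_matrix()[:,0].round(2),*ik(p,R))
p,R=pose(*start([.507,.0983],10.4),90,s=.06); print('vertical',p.round(3),*ik(p,R))
E
```

```text
25 grasp [0.652 0.082 0.009] [-0.     0.459  2.478  2.936  0.933 -1.525] 0.0
   final 50 [ 0.512 -0.144  0.083] [ 0.14 -0.9  -0.42] [ 0.295  0.415  2.2   -1.228  1.263  1.022] 0.0
   final 60 [ 0.514 -0.156  0.09 ] [ 0.13 -0.81 -0.57] [ 0.21   0.286  2.21  -1.136  1.124  0.842] 0.0
30 grasp [0.653 0.082 0.008] [ 0.007  0.392  2.461  2.923  0.764 -1.499] 0.0
   final 50 [ 0.512 -0.146  0.083] [ 0.15 -0.93 -0.34] [ 0.316  0.476  2.192 -1.269  1.332  1.089] 0.0
   final 60 [ 0.514 -0.157  0.09 ] [ 0.14 -0.86 -0.5 ] [ 0.241  0.339  2.209 -1.196  1.188  0.926] 0.0
35 grasp [0.653 0.082 0.006] [ 0.015  0.337  2.436  2.898  0.599 -1.465] 0.0
   final 50 [ 0.512 -0.147  0.083] [ 0.15 -0.95 -0.26] [ 0.332  0.539  2.181 -1.305  1.403  1.15 ] 0.0
   final 60 [ 0.514 -0.158  0.091] [ 0.14 -0.9  -0.42] [ 0.267  0.396  2.206 -1.246  1.254  1.003] 0.0
40 grasp [0.653 0.082 0.005] [ 0.023  0.297  2.402  2.854  0.44  -1.411] 0.0
   final 50 [ 0.512 -0.148  0.084] [ 0.15 -0.97 -0.17] [ 0.347  0.604  2.155 -1.31   1.48   1.192] 0.0071
   final 60 [ 0.514 -0.159  0.091] [ 0.15 -0.93 -0.34] [ 0.289  0.457  2.199 -1.29   1.324  1.073] 0.0
vertical [ 0.518  0.1   -0.006] [ 0.144  0.258  2.108 -0.     0.776  1.533] 0.0
```

```bash
cat >> plan.py <<'E'
from h import read_state
import json
def now():
    s=read_state(); return s['q'],s['tool_pos'],Ro.from_rotvec(s['tcp_rot'])
def chain(poses,q0):
    "IK chain, seeded by the one before"
    out=[]
    for p,R in poses:
        q,e=ik(p,R,1,q0=q0); assert e<3e-3,(p,q,e); out.append(q); q0=q
    return out
def jrows(qa,legs,start):
    "joint-space legs [(q,n)], smooth; prints rows from commanded start pose"
    p,R=start; rows=[]
    for q,n in legs:
        for i in range(1,n+1):
            t=i/n; t=t if n<8 else (t-.8*np.sin(2*np.pi*t)/(2*np.pi))
            P,T=fk(qa+(np.array(q)-qa)*t,K)
            d=(R.inv().apply(P-p)*100).round(2); w=(R.inv()*T).as_rotvec(degrees=True).round(1)
            if max(abs(d).max()/4.17,np.linalg.norm(d)/4.17,np.linalg.norm(w)/7.16)>1: print('TOO FAST',i,d,w)
            rows.append((d,w)); p=p+R.apply(d/100); R=R*Ro.from_rotvec(w,degrees=True)
        qa=np.array(q)
    for k in range(0,len(rows),5):
        print(json.dumps([r[0].tolist() for r in rows[k:k+5]]),json.dumps([r[1].tolist() for r in rows[k:k+5]]))
    return p,R
E
python3 - <<'E'
from plan import *
q,p,R=now(); print(p,q.round(3),np.abs(fk(q,K)[0]-p).max())
v=np.array([-sd(10.4),cd(10.4),0]); Rv=frame(-Z,-v)
qs=chain([([.6,.0983,.12],Rv),([.507,.0983,.12],Rv)],np.array([0,.2,2,0,.9,1.4])); print(qs)
print(jrows(q,[(qs[1],15)],(p,R))[0])
qq=ik(np.array([.507,.0983,-.003]),Rv,1,q0=qs[1]);print(qq)
# after replace
u=np.array([cd(-80),sd(-80),0]); w=np.cross(Z,u)
print('rot',ik(np.array([.60,.08,.03]),frame(-Z,w),1,q0=qs[1]))
for c in([.60,.08],[.58,.10],[.62,.10]):
  for yaw in(-80,-70):
    pg,Rg=pose(*start(c,yaw),30); print(c,yaw,pg.round(3),*ik(pg,Rg,1,q0=np.array([.5,.5,2.2,-1.2,1.3,-2])))
E
```

```text
[ 0.68590697 -0.08766757  0.18315337] [-0.469  0.193  1.938  0.832  0.937  0.336] 0.00015190615167659516
[array([ 0.121,  0.23 ,  1.861, -0.   ,  1.051,  1.511]), array([ 0.143,  0.064,  2.053, -0.   ,  1.025,  1.533])]
[[0.26, -0.22, -0.51], [0.41, -0.38, -0.82], [0.67, -0.65, -1.35], [0.97, -1.03, -1.94], [1.2, -1.43, -2.45]] [[0.2, 0.2, -0.7], [0.3, 0.2, -1.1], [0.5, 0.3, -2.0], [0.7, 0.2, -2.8], [0.9, -0.1, -3.9]]
[[1.32, -1.8, -2.69], [1.28, -2.01, -2.63], [1.08, -2.02, -2.3], [0.78, -1.83, -1.83], [0.48, -1.49, -1.34]] [[1.0, -0.8, -4.6], [1.1, -1.7, -4.7], [1.1, -2.7, -4.4], [1.0, -3.2, -3.5], [0.8, -3.4, -2.5]]
[[0.24, -1.1, -0.91], [0.08, -0.74, -0.57], [0.01, -0.44, -0.33], [-0.01, -0.26, -0.19], [-0.02, -0.15, -0.11]] [[0.7, -3.0, -1.6], [0.5, -2.4, -0.8], [0.3, -1.6, -0.4], [0.3, -0.9, -0.2], [0.1, -0.6, -0.1]]
[0.50690552 0.09815133 0.11985623]
(array([ 0.143,  0.236,  2.13 , -0.   ,  0.776,  1.533]), np.float64(0.0))
rot (array([ 0.091,  0.33 ,  1.924,  0.   ,  0.888, -0.083]), np.float64(0.0))
[0.6, 0.08] -80 [0.597 0.097 0.008] [ 0.589  0.715  1.792 -0.941  1.374 -2.157] 0.0
[0.6, 0.08] -70 [0.594 0.097 0.008] [ 0.618  0.655  1.912 -1.063  1.272 -2.151] 0.0
[0.58, 0.1] -80 [0.577 0.117 0.008] [ 0.63   0.71   1.801 -0.911  1.391 -2.139] 0.0
[0.58, 0.1] -70 [0.574 0.117 0.008] [ 0.663  0.652  1.918 -1.029  1.291 -2.135] 0.0
[0.62, 0.1] -80 [0.617 0.117 0.008] [ 0.597  0.748  1.725 -0.931  1.397 -2.182] 0.0
[0.62, 0.1] -70 [0.614 0.117 0.008] [ 0.625  0.687  1.847 -1.049  1.291 -2.179] 0.0
```

Emit:
carry_out --offset '[[0.26,-0.22,-0.51],[0.41,-0.38,-0.82],[0.67,-0.65,-1.35],[0.97,-1.03,-1.94],[1.2,-1.43,-2.45]]' --delta_rot '[[0.2,0.2,-0.7],[0.3,0.2,-1.1],[0.5,0.3,-2.0],[0.7,0.2,-2.8],[0.9,-0.1,-3.9]]'

```text
time: 8.68
tool_pos: [0.6435, -0.0122, 0.1596]
tcp_rot: [1.427, 1.306, -0.534]
wrist_force: [-0.6, 0.7, 0.3]
width: 0.996
```

Emit:
carry_out --offset '[[1.32,-1.8,-2.69],[1.28,-2.01,-2.63],[1.08,-2.02,-2.3],[0.78,-1.83,-1.83],[0.48,-1.49,-1.34]]' --delta_rot '[[1.0,-0.8,-4.6],[1.1,-1.7,-4.7],[1.1,-2.7,-4.4],[1.0,-3.2,-3.5],[0.8,-3.4,-2.5]]'

```text
time: 9.1
tool_pos: [0.5351, 0.0868, 0.123]
tcp_rot: [1.17, 1.381, -0.942]
wrist_force: [-0.0, 0.9, 0.4]
width: 1.002
```

Emit:
carry_out --offset '[[0.24,-1.1,-0.91],[0.08,-0.74,-0.57],[0.01,-0.44,-0.33],[-0.01,-0.26,-0.19],[-0.02,-0.15,-0.11]]' --delta_rot '[[0.7,-3.0,-1.6],[0.5,-2.4,-0.8],[0.3,-1.6,-0.4],[0.3,-0.9,-0.2],[0.1,-0.6,-0.1]]'

```text
time: 9.52
tool_pos: [0.5051, 0.102, 0.1215]
tcp_rot: [1.071, 1.289, -1.068]
wrist_force: [0.8, -0.2, 0.2]
width: 1.0
```

```bash
python3 - <<'E'
from plan import *
from h import *
snap('wrist','w6')
P,p=cloud('wrist','w6'); hsv=cv2.cvtColor(p,cv2.COLOR_RGB2HSV)
m=(abs(P[...,0]-.507)<.08)&(abs(P[...,1]-.1)<.06)&(P[...,2]>.006)&(P[...,2]<.014)&(hsv[...,1]>80)
k=P[m]; print(len(k),cv2.minAreaRect((k[:,:2]*1000).astype(np.float32)),k.min(0),k.max(0))
v=np.array([-sd(10.4),cd(10.4),0]); q,p0,R=now(); print(p0.round(4)); goto([.507,.0983,-.003],frame(-Z,-v))
E
```

```text
10620 ((507.09222412109375, 98.23295593261719), (119.66033935546875, 63.88246154785156), 10.465021133422852) [0.44265471 0.056914   0.00790743] [0.5708967  0.13969442 0.01290415]
[0.5052 0.1019 0.1215]
shift [12.45  0.08  0.38] turn [ 0.33  0.02 -0.17] | shift in target axes [12.45  0.12  0.38]
```

View pics/w6.png

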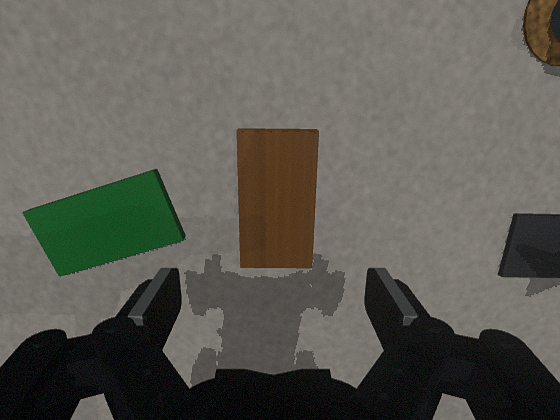

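The plaque lies straight ahead at (278,198), and the green decoy's nearest corner at (185,238) clears the fingers. I'll descend and grip.

Emit:
carry_out --offset '[[2,0.1,0.38],[3,0,0],[3,0,0],[2.5,0,0],[1.2,0,0]]' --delta_rot '[[0.3,0,0],[0,0,0],[0,0,0],[0,0,0],[0,0,0]]'

```text
time: 9.98
tool_pos: [0.5053, 0.0963, 0.0008]
tcp_rot: [1.075, 1.291, -1.078]
wrist_force: [-0.7, -0.5, -0.3]
width: 1.002
```

Emit:
carry_out --offset '[[0.5,0,0],[0.2,0,0],[0,0,0],[0,0,0],[0,0,0]]' --delta_rot '[[0,0,0],[0,0,0],[0,0,0],[0,0,0],[0,0,0]]'

```text
time: 10.4
tool_pos: [0.5094, 0.0966, -0.0018]
tcp_rot: [1.079, 1.287, -1.073]
wrist_force: [0.4, 0.2, -0.4]
width: 0.996
```

Emit:
carry_out --offset '[[0,0,0],[0,0,0],[0,0,0],[0,0,0],[0,0,0]]' --delta_rot '[[0,0,0],[0,0,0],[0,0,0],[0,0,0],[0,0,0]]' --fingers -1 --newtons 30

```text
time: 10.82
tool_pos: [0.5087, 0.0965, -0.0023]
tcp_rot: [1.078, 1.288, -1.074]
wrist_force: [-0.6, -0.2, 6.0]
width: 0.738
```

Emit:
carry_out --offset '[[0,0,0],[-0.3,0,0],[-0.7,0,0],[-1,0,0],[-1,0,0]]' --delta_rot '[[0,0,0],[0,0,0],[0,0,0],[0,0,0],[0,0,0]]'

```text
time: 11.23
tool_pos: [0.5075, 0.0963, 0.0272]
tcp_rot: [1.077, 1.289, -1.076]
wrist_force: [0.9, -0.5, -1.0]
width: 0.741
```

```bash
python3 - <<'E'
from plan import *
from h import *
s=read_state(); print(s['time'],s['tool_pos'].round(4),s['wrist_force'].round(2),s['width'])
snap('wrist','w7')
P,p=cloud('wrist','w7'); hsv=cv2.cvtColor(p,cv2.COLOR_RGB2HSV)
m=(abs(P[...,0]-.507)<.08)&(abs(P[...,1]-.1)<.06)&(P[...,2]>.006)&(P[...,2]<.07)&(hsv[...,1]>80)
k=P[m]; print(len(k),np.percentile(k[:,2],[5,50,95]),k.max(0),k.min(0))
q,p0,R=now(); u=np.array([cd(-80),sd(-80),0]); w=np.cross(Z,u); T=frame(-Z,w); goto([.60,.08,p0[2]],T)
qq,e=ik(np.array([.60,.08,p0[2]]),T,1,q0=q+[0,.1,0,0,0,-1.5]);print(qq,e); jrows(q,[(qq,20)],(p0,R))
E
```

```text
11.2333 [0.5075 0.0963 0.0272] [ 0.87 -0.46 -1.01] 0.7409679941216837
31241 [0.03904536 0.040095   0.04122499] [0.5706673  0.14077946 0.06997713] [0.44579175 0.05253465 0.0317366 ]
shift [0.03 8.61 3.24] turn [-89.75   0.14  -0.24] | shift in target axes [ 0.   -3.2   8.63]
[ 0.091  0.331  1.924  0.     0.887 -0.083] 0.0
TOO FAST 9 [-0.01  0.51  0.59] [-7.6  0.  -0. ]
TOO FAST 10 [-0.    0.44  0.69] [-8.1  0.  -0. ]
TOO FAST 11 [0.01 0.33 0.75] [-8.  0. -0.]
TOO FAST 12 [0.01 0.21 0.75] [-7.6  0.1 -0.1]
[[-0.01, 0.14, 0.03], [-0.01, 0.13, 0.05], [-0.0, 0.19, 0.07], [-0.02, 0.27, 0.11], [-0.01, 0.37, 0.18]] [[-1.0, -0.0, -0.0], [-1.3, -0.0, -0.0], [-1.9, -0.0, -0.0], [-2.9, -0.0, -0.0], [-3.9, -0.0, -0.0]]
[[-0.02, 0.45, 0.25], [-0.01, 0.51, 0.37], [-0.01, 0.54, 0.48], [-0.01, 0.51, 0.59], [-0.0, 0.44, 0.69]] [[-5.1, 0.0, -0.0], [-6.1, 0.0, -0.1], [-7.0, 0.0, 0.0], [-7.6, 0.0, -0.0], [-8.1, 0.0, -0.0]]
[[0.01, 0.33, 0.75], [0.01, 0.21, 0.75], [0.02, 0.09, 0.71], [0.02, -0.0, 0.62], [0.02, -0.06, 0.51]] [[-8.0, 0.0, -0.0], [-7.6, 0.1, -0.1], [-7.1, -0.0, 0.0], [-6.1, -0.0, 0.0], [-5.0, 0.0, 0.0]]
[[0.02, -0.08, 0.39], [0.01, -0.08, 0.27], [0.01, -0.07, 0.19], [0.01, -0.04, 0.12], [0.0, -0.04, 0.09]] [[-3.9, 0.0, 0.0], [-2.9, 0.0, 0.0], [-2.0, 0.0, 0.0], [-1.3, 0.0, 0.0], [-0.9, 0.0, 0.0]]
```

Emit:
carry_out --offset '[[0,1.2,0.45],[0,2.2,0.8],[0,2.4,0.9],[0,2,0.77],[0,0.81,0.32]]' --delta_rot '[[0,0,0],[0,0,0],[0,0,0],[0,0,0],[0,0,0]]'

```text
time: 11.7
tool_pos: [0.602, 0.0794, 0.028]
tcp_rot: [1.08, 1.285, -1.073]
wrist_force: [-0.2, -0.1, -0.7]
width: 0.734
```

Emit:
carry_out --offset '[[0,0,0],[0,0,0],[0,0,0],[0,0,0],[0,0,0]]' --delta_rot '[[-3,0,0],[-6,0,0],[-7,0,0],[-7,0,0],[-7,0,0]]'

```text
time: 12.12
tool_pos: [0.5975, 0.0798, 0.0266]
tcp_rot: [0.674, 1.465, -0.673]
wrist_force: [-0.3, -1.0, -0.9]
width: 0.733
```

Emit:
carry_out --offset '[[0,0,0],[0,0,0],[0,0,0],[0,0,0],[0,0,0]]' --delta_rot '[[-7,0,0],[-7,0,0],[-7,0,0],[-7,0,0],[-7,0,0]]'

```text
time: 12.53
tool_pos: [0.5975, 0.0799, 0.0267]
tcp_rot: [0.198, 1.562, -0.196]
wrist_force: [-0.0, -1.2, -0.4]
width: 0.734
```

Emit:
carry_out --offset '[[0,0,0],[0,0,0],[0,0,0],[0,0,0],[0,0,0]]' --delta_rot '[[-7,0,0],[-6,0,0],[-4,0,0],[-3,0,0],[-4.7,0,0]]'

```text
time: 12.95
tool_pos: [0.5975, 0.0799, 0.0267]
tcp_rot: [-0.138, 1.566, 0.14]
wrist_force: [-0.0, 0.6, -0.3]
width: 0.737
```

Emit:
carry_out --offset '[[0.5,0,0],[1,0,0],[0.9,0,0],[0.3,0,0],[0,0,0]]' --delta_rot '[[0,0,0],[0,0,0],[0,0,0],[0,0,0],[0,0,0]]'

```text
time: 13.37
tool_pos: [0.597, 0.0797, -0.0018]
tcp_rot: [-0.135, 1.569, 0.136]
wrist_force: [-0.2, -0.4, -1.3]
width: 0.731
```

Emit:
carry_out --offset '[[0.05,0,0],[0,0,0],[0,0,0],[0,0,0],[0,0,0]]' --delta_rot '[[0,0,0],[0,0,0],[0,0,0],[0,0,0],[0,0,0]]' --fingers 1

```text
time: 13.78
tool_pos: [0.5983, 0.0798, -0.001]
tcp_rot: [-0.135, 1.566, 0.137]
wrist_force: [-0.2, -0.8, -0.2]
width: 1.003
```

Emit:
carry_out --offset '[[-1,0,0],[-3,0,0],[-4,0,0],[-3,0,0],[-2,0,0]]' --delta_rot '[[0,0,0],[0,0,0],[0,0,0],[0,0,0],[0,0,0]]'

```text
time: 14.2
tool_pos: [0.6003, 0.0798, 0.134]
tcp_rot: [-0.135, 1.56, 0.137]
wrist_force: [1.8, 0.1, 0.2]
width: 1.002
```

```bash
python3 - <<'E'
from plan import *
from h import *
snap('wrist','w8')
P,p=cloud('wrist','w8'); hsv=cv2.cvtColor(p,cv2.COLOR_RGB2HSV)
m=(abs(P[...,0]-.6)<.06)&(abs(P[...,1]-.08)<.08)&(P[...,2]>.006)&(P[...,2]<.014)&(hsv[...,1]>80)
k=P[m]; r=cv2.minAreaRect((k[:,:2]*1000).astype(np.float32)); print(len(k),r)
q,p0,R=now(); print(q.round(3),p0)
c=np.array(r[0])/1000; yaw=-80
pg,Rg=pose(*start(c,yaw),30,dl=.007)
print('grasp',pg.round(4),*ik(pg,Rg,1,q0=np.array([.5,.5,2.2,-1.2,1.3,-2])))
qq,e=ik(pg+[0,0,.07],Rg,1,q0=np.array([.5,.5,2.2,-1.2,1.3,-2]));print(qq,e)
for n in(35,): pe,Re=jrows(q,[(qq,n)],(p0,R))
t=np.linspace(0,1,9); print([fk(q+(qq-q)*a,K)[0].round(3).tolist() for a in t])
E
```

```text
9699 ((596.5924072265625, 78.63325500488281), (63.962684631347656, 119.71292114257812), 9.838090896606445)
[ 9.000e-02  2.050e-01  1.856e+00  1.000e-03  1.069e+00 -8.400e-02] [0.60264712 0.08007094 0.13788905]
grasp [0.5934 0.0968 0.008 ] [ 0.591  0.71   1.8   -0.94   1.373 -2.154] 0.0
[ 0.591  0.601  1.808 -0.926  1.433 -2.236] 0.0
TOO FAST 12 [ 0.6   0.24 -0.25] [-6.9  2.3 -1. ]
TOO FAST 13 [ 0.59  0.24 -0.2 ] [-7.6  2.5 -0.9]
TOO FAST 14 [ 0.56  0.23 -0.14] [-8.   2.7 -0.7]
TOO FAST 15 [ 0.52  0.2  -0.08] [-8.5  3.  -0.6]
TOO FAST 16 [ 0.44  0.14 -0.03] [-8.7  3.2 -0.4]
TOO FAST 17 [0.36 0.06 0.01] [-8.9  3.3 -0.1]
TOO FAST 18 [ 0.26 -0.01  0.03] [-8.9  3.3  0.1]
TOO FAST 19 [ 0.16 -0.1   0.03] [-8.8  3.3  0.5]
TOO FAST 20 [ 0.06 -0.16 -0.  ] [-8.5  3.2  0.7]
TOO FAST 21 [-0.03 -0.23 -0.05] [-8.2  3.1  0.9]
TOO FAST 22 [-0.12 -0.25 -0.1 ] [-7.8  2.9  1.2]
TOO FAST 23 [-0.19 -0.27 -0.16] [-7.2  2.6  1.3]
[[0.12, 0.02, -0.08], [0.14, 0.02, -0.1], [0.17, 0.03, -0.12], [0.21, 0.04, -0.14], [0.27, 0.06, -0.18]] [[-1.0, 0.3, -0.2], [-1.2, 0.3, -0.3], [-1.4, 0.3, -0.4], [-1.8, 0.5, -0.4]
[... 735 characters left out ...]
.2, 3.1, 0.9], [-7.8, 2.9, 1.2], [-7.2, 2.6, 1.3], [-6.5, 2.3, 1.3], [-6.0, 2.1, 1.4]]
[[-0.28, -0.2, -0.26], [-0.28, -0.16, -0.25], [-0.25, -0.13, -0.25], [-0.24, -0.1, -0.22], [-0.2, -0.07, -0.19]] [[-5.2, 1.8, 1.3], [-4.5, 1.4, 1.3], [-3.8, 1.3, 1.1], [-3.2, 0.9, 1.0], [-2.6, 0.8, 0.8]]
[[-0.17, -0.05, -0.16], [-0.13, -0.03, -0.14], [-0.11, -0.02, -0.1], [-0.1, -0.02, -0.09], [-0.08, -0.02, -0.09]] [[-2.1, 0.6, 0.7], [-1.6, 0.5, 0.6], [-1.3, 0.4, 0.4], [-1.1, 0.3, 0.4], [-0.9, 0.2, 0.3]]
[[0.603, 0.08, 0.138], [0.585, 0.079, 0.113], [0.572, 0.076, 0.095], [0.563, 0.072, 0.081], [0.56, 0.069, 0.073], [0.562, 0.068, 0.069], [0.569, 0.071, 0.069], [0.58, 0.081, 0.072], [0.593, 0.097, 0.078]]
```

```bash
python3 - <<'E'
from plan import *
from h import goto
q,p0,R=now(); print(q.round(3),p0.round(4))
pg,Rg=pose(*start([.5966,.0786],-80.16),30,dl=.007)
goto(pg+[0,0,.07],Rg); w=(R.inv()*Rg).as_rotvec(); print(np.degrees(np.linalg.norm(w)))
for W in (w, w*(1-2*np.pi/np.linalg.norm(w))):
    qc=q
    for t in np.linspace(0,1,13)[1:]:
        qc,e=ik(p0,R*Ro.from_rotvec(W*t),1,q0=qc); print(round(t,2),qc,e)
E
```

```text
[ 9.000e-02  2.050e-01  1.856e+00  1.000e-03  1.069e+00 -8.400e-02] [0.6026 0.0801 0.1379]
shift [ 5.98  1.8  -0.69] turn [155.65 -89.88  -1.05] | shift in target axes [ 1.43 -6.09  0.62]
179.73814462456366
0.08 [ 0.094  0.127  1.954 -0.006  0.918  0.15 ] 0.0
0.17 [ 0.117  0.058  2.048 -0.066  0.769  0.441] 0.0
0.25 [ 0.164  0.008  2.13  -0.214  0.639  0.827] 0.0
0.33 [ 0.232 -0.016  2.193 -0.481  0.561  1.344] 0.0
0.42 [ 0.316 -0.008  2.23  -0.804  0.575  1.929] 0.0
0.5 [ 0.404  0.035  2.238 -1.043  0.677  2.442] 0.0
0.58 [ 0.418  0.065  2.171 -0.966  0.789  2.55 ] 0.0382
0.67 [ 0.385  0.082  2.094 -0.834  0.866  2.55 ] 0.0911
0.75 [ 0.332  0.092  2.032 -0.714  0.914  2.55 ] 0.1454
0.83 [ 0.26   0.087  1.995 -0.594  0.927  2.55 ] 0.2003
0.92 [ 0.164  0.056  2.002 -0.457  0.885  2.55 ] 0.2545
1.0 [ 0.036 -0.01   2.08  -0.275  0.751  2.55 ] 0.3055
0.08 [ 0.103  0.287  1.758 -0.023  1.213 -0.288] 0.0
0.17 [ 0.129  0.368  1.667 -0.068  1.347 -0.478] 0.0
0.25 [ 0.163  0.444  1.587 -0.127  1.464 -0.663] 0.0
0.33 [ 0.205  0.511  1.524 -0.2    1.563 -0.848] 0.0
0.42 [ 0.251  0.566  1.482 -0.283  1.639 -1.036] 0.0
0.5 [ 0.299  0.606  1.463 -0.374  1.689 -1.226] 0.0
0.58 [ 0.349  0.631  1.468 -0.47   1.713 -1.417] 0.0
0.67 [ 0.399  0.64   1.499 -0.568  1.709 -1.606] 0.0
0.75 [ 0.447  0.631  1.552 -0.665  1.681 -1.791] 0.0
0.83 [ 0.492  0.607  1.623 -0.759  1.63  -1.971] 0.0
0.92 [ 0.531  0.568  1.709 -0.849  1.56  -2.147] 0.0
1.0 [ 0.562  0.514  1.804 -0.935  1.473 -2.321] 0.0
```

Emit:
carry_out --offset '[[0,0,0],[0,0,0],[0,0,0],[0,0,0],[0,0,0]]' --delta_rot '[[-5.2,3,0.03],[-5.2,3,0.03],[-5.2,3,0.03],[-5.2,3,0.03],[-5.2,3,0.03]]'

```text
time: 14.67
tool_pos: [0.5986, 0.0794, 0.13]
tcp_rot: [-0.528, 1.775, 0.496]
wrist_force: [-0.5, 0.4, -0.2]
width: 0.998
```

Emit:
carry_out --offset '[[0,0,0],[0,0,0],[0,0,0],[0,0,0],[0,0,0]]' --delta_rot '[[-5.2,3,0.03],[-5.2,3,0.03],[-5.2,3,0.03],[-5.2,3,0.03],[-5.2,3,0.03]]'

```text
time: 15.08
tool_pos: [0.5986, 0.0795, 0.1296]
tcp_rot: [-0.941, 1.915, 0.873]
wrist_force: [0.7, -0.8, -0.3]
width: 0.994
```

Emit:
carry_out --offset '[[0,0,0],[0,0,0],[0,0,0],[0,0,0],[0,0,0]]' --delta_rot '[[-5.2,3,0.03],[-5.2,3,0.03],[-5.2,3,0.03],[-5.2,3,0.03],[-5.2,3,0.03]]'

```text
time: 15.5
tool_pos: [0.5986, 0.0797, 0.1294]
tcp_rot: [-1.377, 1.97, 1.271]
wrist_force: [-0.1, -0.1, -0.4]
width: 0.999
```

Emit:
carry_out --offset '[[0,0,0],[0,0,0],[0,0,0],[0,0,0],[0,0,0]]' --delta_rot '[[-5.2,3,0.03],[-5.2,3,0.03],[-5.2,3,0.03],[-5.2,3,0.03],[-5.2,3,0.03]]'

```text
time: 15.92
tool_pos: [0.5985, 0.08, 0.1293]
tcp_rot: [1.833, -1.914, -1.685]
wrist_force: [0.3, 0.3, -0.2]
width: 1.0
```

Emit:
carry_out --offset '[[0,0,0],[0,0,0],[0,0,0],[0,0,0],[0,0,0]]' --delta_rot '[[-5.2,3,0.03],[-5.2,3,0.03],[-5.2,3,0.03],[-5.2,3,0.03],[-5.2,3,0.03]]'

```text
time: 16.33
tool_pos: [0.5984, 0.0801, 0.1292]
tcp_rot: [1.757, -1.303, -1.61]
wrist_force: [-0.8, -0.8, 0.2]
width: 1.001
```

Emit:
carry_out --offset '[[0,0,0],[0,0,0],[0,0,0],[0,0,0],[0,0,0]]' --delta_rot '[[-5.2,3,0.03],[-5.2,3,0.03],[-5.2,3,0.03],[-5.2,3,0.03],[-5.2,3,0.03]]'

```text
time: 16.75
tool_pos: [0.5983, 0.0801, 0.1292]
tcp_rot: [1.608, -0.747, -1.469]
wrist_force: [-0.2, -0.3, 0.2]
width: 1.0
```

```bash
python3 - <<'E'
from plan import *
from h import goto
q,p0,R=now(); print(q.round(3),p0.round(4),R.as_matrix().round(3).tolist())
pg,Rg=pose(*start([.5966,.0786],-80.16),30,dl=.007)
goto(pg+[0,0,.0],Rg); print(pg)
E
```

```text
[ 0.565  0.523  1.81  -0.931  1.466 -2.319] [0.5983 0.0801 0.1292] [[0.145, 0.097, -0.985], [-0.853, -0.492, -0.174], [-0.502, 0.865, 0.011]]
shift [  4.59 -11.35   0.05] turn [0.63 0.16 0.12] | shift in target axes [  4.57 -11.35   0.19]
[0.59344902 0.09676658 0.00802628]
```

Emit:
carry_out --offset '[[0.6,-1.4,0.05],[1,-2.5,0.1],[1,-2.5,0],[1,-2.5,0],[0.6,-1.5,0]]' --delta_rot '[[0.6,0.1,0.1],[0,0,0],[0,0,0],[0,0,0],[0,0,0]]'

```text
time: 17.17
tool_pos: [0.5931, 0.0949, 0.0157]
tcp_rot: [1.616, -0.761, -1.468]
wrist_force: [1.1, -0.5, -0.4]
width: 1.001
```

Emit:
carry_out --offset '[[0.2,-0.4,0],[0.1,-0.25,0],[0,0,0],[0,0,0],[0,0,0]]' --delta_rot '[[0,0,0],[0,0,0],[0,0,0],[0,0,0],[0,0,0]]'

```text
time: 17.58
tool_pos: [0.5949, 0.0959, 0.0124]
tcp_rot: [1.62, -0.763, -1.466]
wrist_force: [0.2, 0.1, -0.3]
width: 1.001
```

```bash
python3 - <<'E'
from plan import *
from h import goto,snap
snap('wrist','w9')
q,p0,R=now(); print(p0.round(4),read_state()['wrist_force'].round(2))
pg,Rg=pose(*start([.5966,.0786],-80.16),30,dl=.007)
goto(pg+[0,0,.0],Rg); print(pg)
E
```

```text
[0.5949 0.0958 0.0123] [-0.03 -0.74  0.  ]
shift [ 0.11 -0.42  0.12] turn [-0.34  0.17  0.05] | shift in target axes [ 0.11 -0.43  0.12]
[0.59344902 0.09676658 0.00802628]
```

View pics/w9.png

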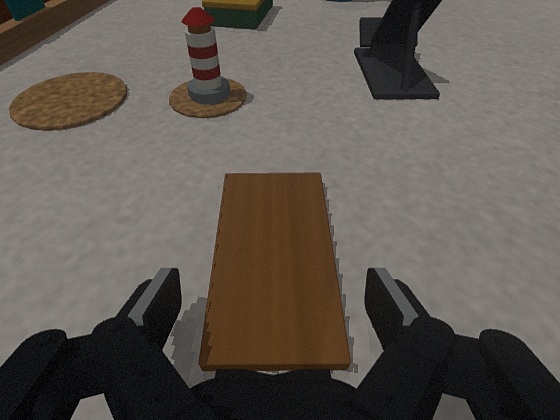

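The lighthouse stands upright on its mat at (207,90). The plaque lies squarely between the fingers, with its near end at row 365. I'll lower the last 4 mm and close.

Emit:
carry_out --offset '[[0,-0.15,0.12],[0.1,-0.15,0],[0,-0.1,0],[0,0,0],[0,0,0]]' --delta_rot '[[-0.3,0.2,0],[0,0,0],[0,0,0],[0,0,0],[0,0,0]]'

```text
time: 18.05
tool_pos: [0.5925, 0.0964, 0.0068]
tcp_rot: [1.615, -0.755, -1.464]
wrist_force: [0.6, 0.8, -0.2]
width: 1.0
```

Emit:
carry_out --offset '[[0,0,0],[0,0,0],[0,0,0],[0,0,0],[0,0,0]]' --delta_rot '[[0,0,0],[0,0,0],[0,0,0],[0,0,0],[0,0,0]]' --fingers -1 --newtons 50

```text
time: 18.47
tool_pos: [0.5929, 0.0965, 0.0072]
tcp_rot: [1.615, -0.756, -1.464]
wrist_force: [0.1, 0.4, 2.6]
width: 0.729
```

Emit:
carry_out --offset '[[0,0,0],[-0.5,0.87,0],[-1,1.73,0],[-1,1.73,0],[-0.5,0.87,0]]' --delta_rot '[[0,0,0],[0,0,0],[0,0,0],[0,0,0],[0,0,0]]'

```text
time: 18.88
tool_pos: [0.5934, 0.0967, 0.0692]
tcp_rot: [1.617, -0.756, -1.463]
wrist_force: [0.3, -0.3, 0.1]
width: 0.734
```

```bash
python3 - <<'E'
from plan import *
from h import *
s=read_state();print(s['time'],s['tool_pos'].round(4),s['wrist_force'].round(2),s['width'])
snap('wrist','w10'); P,p=cloud('wrist','w10'); hsv=cv2.cvtColor(p,cv2.COLOR_RGB2HSV)
q,p0,R=now()
m=(abs(P[...,0]-.597)<.06)&(abs(P[...,1]-.08)<.08)&(P[...,2]>.02)&(P[...,2]<.1)&(hsv[...,1]>100)
k=P[m]; k=(k-p0)@R.as_matrix()  # tool frame
m=abs(k[:,2])<.025; c,_,_,_=np.linalg.lstsq(np.c_[k[m][:,0],k[m][:,2],np.ones(m.sum())],k[m][:,1],rcond=None)
r=np.abs(k[:,1]-np.c_[k[:,0],k[:,2],np.ones(len(k))]@c); k=k[r<.003]
print('back plane y=',c.round(4),'pitch deg',np.degrees(np.arctan(c[0])).round(2),'roll',np.degrees(np.arctan(c[1])).round(2),len(k))
print(np.percentile(k,[.5,99.5],axis=0).round(4))
flat=np.c_[k[:,0]*np.hypot(1,c[0]),k[:,2]]; print(cv2.minAreaRect((flat*1000).astype(np.float32)))
E
```

```text
18.8833 [0.5934 0.0967 0.0692] [ 0.26 -0.33  0.13] 0.733508213813667
back plane y= [0.5816 0.0013 0.002 ] pitch deg 30.18 roll 0.07 23933
[[-0.0353 -0.0198 -0.03  ]
 [ 0.0668  0.0406  0.0326]]
((19.052417755126953, 1.2022857666015625), (63.92582321166992, 122.36085510253906), 89.29271697998047)
```

```bash
python3 - <<'E'
from plan import *
from h import *
for n in('top','side'):
    P,p=cloud(n,n+'0'); hsv=cv2.cvtColor(p,cv2.COLOR_RGB2HSV)
    k=P[(hsv[...,1]>90)&(hsv[...,2]>60)&(np.hypot(P[...,0]-.687,P[...,1]+.084)<.045)&(P[...,2]<.012)]
    c=cv2.minEnclosingCircle((k[:,:2]*1000).astype(np.float32)); b=np.array(c[0])/1000-[.6855,-.0852]; zb=np.median(k[:,2])-.003
    print(n,'mat',c,'bias',b.round(4),zb.round(4))
    m=(abs(P[...,0]-.515)<.06)&(abs(P[...,1]+.16)<.07)&(hsv[...,2]<95); k=P[m]-np.r_[b,zb]
    print(len(k),cv2.minAreaRect((k[:,:2]*1000).astype(np.float32)))
    for it in range(3):
        ye=99. if it==0 else yaw
        xe=np.array([cd(ye),sd(ye)]); lat=np.array([-sd(ye),cd(ye)])
        X=(k[:,:2]-CORNER[:2])@xe; L=(k[:,:2]-CORNER[:2])@lat
        r=(X>.006)&(X<.044)&(abs(k[:,2]-.022-X*np.tan(np.radians(50)))<.010)&(abs(L)<.018)
        A=np.c_[k[r][:,:2]-CORNER[:2],np.ones(r.sum())]; g=np.linalg.lstsq(A,k[r][:,2],rcond=None)[0]
        yaw=np.degrees(np.arctan2(g[1],g[0]))
    print('rest n',r.sum(),'slope',np.degrees(np.arctan(np.hypot(g[0],g[1]))),'yaw',yaw,'z at corner guess',g[2])
    ll=(X<-.003)&(X>-.02)&(k[:,2]>.015); A=np.c_[X[ll],np.ones(ll.sum())]; h=np.linalg.lstsq(A,k[ll][:,2],rcond=None)[0]; print('ledge',ll.sum(),h,'lat',L[ll].min(),L[ll].max())
    rr=(X>.01)&(X<.044)&(k[:,2]>.022+X*1.19-.012); print('rest lat',L[rr].min(),L[rr].max(),np.median(L[rr]), 'X top',X[rr].max())
E
```

```text
top mat ((688.0534057617188, -83.22065734863281), 34.0313606262207) bias [0.0026 0.002 ] -0.0011
656 ((511.7872619628906, -162.5457763671875), (58.73078918457031, 102.22655487060547), 9.854427337646484)
rest n 135 slope 49.79322982981499 yaw 99.12175608799853 z at corner guess 0.023535235092468933
ledge 116 [-0.90824446  0.01914828] lat -0.027184353565805484 0.03019876482293955
rest lat -0.01839325480400903 0.021181147584610597 0.0009987788135172185 X top 0.043911949896182044
side mat ((686.463623046875, -87.6364974975586), 35.257083892822266) bias [ 0.001  -0.0024] 0.0
1160 ((511.4838562011719, -160.72647094726562), (61.877777099609375, 106.85424041748047), 9.944585800170898)
rest n 426 slope 50.008346209137954 yaw 99.8846824896413 z at corner guess 0.0187622025340408
ledge 130 [-0.58395385  0.02601658] lat -0.02805122082473935 0.030301999479140748
rest lat -0.019540625099280236 0.020332240568594725 0.0002807443941050562 X top 0.043843347708775085
```

```bash
cat >> plan.py <<'E'
O=np.array([.0413,.0075]); AL=30.2
EC=np.array([.5185,-.192,.022]); EY=99.7
def fpose(lift=0.,outw=0.,th=50,C=EC,ye=EY,lat=0.):
    e,u,n=final(np.array(C),ye,th,lift); v=np.cross(n,u); e=e-n*outw+v*lat
    x=np.array([cd(AL),-sd(AL)]); return e+O[0]*u+O[1]*n, frame(x[0]*u+x[1]*n,-v)
E
python3 - <<'E'
from plan import *
from h import goto
q,p0,R=now(); p1=p0+[0,0,.12]; print(R.inv().apply([0,0,12]).round(2))
qc=q
for t in np.linspace(0,180,10):
    qc,e=ik(p1,R*Ro.from_rotvec([np.radians(t),0,0]),1,q0=qc); print(t,qc,e)
R1=R*Ro.from_rotvec([np.pi,0,0])
for l,o in((.06,.012),(.012,.008),(0,0)):
    pf,Rf=fpose(l,o); qc,e=ik(pf,Rf,1,q0=qc); print(pf.round(4),qc,e); goto(pf,Rf,(p1,R1))
    print('tool x',Rf.as_matrix()[:,0].round(3))
E
```

```text
[-6.01 10.39 -0.04]
0.0 [ 0.59   0.449  1.782 -0.914  1.541 -2.375] 0.0
20.0 [ 0.59   0.449  1.782 -0.914  1.541 -2.026] 0.0
40.0 [ 0.59   0.449  1.782 -0.914  1.541 -1.677] 0.0
60.0 [ 0.59   0.449  1.782 -0.914  1.541 -1.328] 0.0
80.0 [ 0.59   0.449  1.782 -0.914  1.541 -0.979] 0.0
100.0 [ 0.59   0.449  1.782 -0.914  1.541 -0.63 ] 0.0
120.0 [ 0.59   0.449  1.782 -0.914  1.541 -0.281] 0.0
140.0 [ 0.59   0.449  1.782 -0.914  1.541  0.068] 0.0
160.0 [ 0.59   0.449  1.782 -0.914  1.541  0.417] 0.0
180.0 [ 0.59   0.449  1.782 -0.914  1.541  0.766] 0.0
[ 0.5053 -0.1151  0.1376] [ 0.381  0.368  2.192 -1.206  1.395  0.994] 0.0
shift [ 19.42  -5.15 -12.4 ] turn [ -0.09   0.21 -10.25] | shift in target axes [ 20.07  -1.58 -12.33]
tool x [ 0.159 -0.927 -0.339]
[ 0.51   -0.1425  0.0982] [ 0.326  0.441  2.204 -1.268  1.341  1.066] 0.0
shift [ 23.79  -3.13 -12.42] turn [ -0.09   0.21 -10.25] | shift in target axes [ 24.01   1.18 -12.33]
tool x [ 0.159 -0.927 -0.339]
[ 0.5103 -0.144   0.0839] [ 0.322  0.472  2.202 -1.277  1.331  1.094] 0.0
shift [ 24.65  -1.97 -12.43] turn [ -0.09   0.21 -10.25] | shift in target axes [ 24.65   2.47 -12.33]
tool x [ 0.159 -0.927 -0.339]
```

Emit:
carry_out --offset '[[-1,1.73,0],[-1.5,2.6,0],[-1.5,2.6,0],[-1.5,2.6,0],[-0.5,0.87,0]]' --delta_rot '[[0,0,0],[0,0,0],[0,0,0],[0,0,0],[0,0,0]]'

```text
time: 19.35
tool_pos: [0.5944, 0.0971, 0.1912]
tcp_rot: [1.621, -0.757, -1.461]
wrist_force: [0.8, 0.6, 0.3]
width: 0.728
```

Emit:
carry_out --offset '[[0,0,0],[0,0,0],[0,0,0],[0,0,0],[0,0,0]]' --delta_rot '[[4,0,0],[6,0,0],[7,0,0],[7,0,0],[7,0,0]]'

```text
time: 19.77
tool_pos: [0.5923, 0.0962, 0.1854]
tcp_rot: [2.008, -1.232, -1.325]
wrist_force: [-0.1, -0.7, -0.2]
width: 0.731
```

Emit:
carry_out --offset '[[0,0,0],[0,0,0],[0,0,0],[0,0,0],[0,0,0]]' --delta_rot '[[7,0,0],[7,0,0],[7,0,0],[7,0,0],[7,0,0]]'

```text
time: 20.18
tool_pos: [0.5923, 0.0962, 0.1853]
tcp_rot: [-2.363, 1.773, 1.007]
wrist_force: [0.1, -1.2, -1.0]
width: 0.725
```

Emit:
carry_out --offset '[[0,0,0],[0,0,0],[0,0,0],[0,0,0],[0,0,0]]' --delta_rot '[[7,0,0],[7,0,0],[7,0,0],[7,0,0],[7,0,0]]'

```text
time: 20.6
tool_pos: [0.5923, 0.0962, 0.1853]
tcp_rot: [-1.97, 1.75, 0.375]
wrist_force: [-0.1, -0.2, -0.8]
width: 0.726
```

Emit:
carry_out --offset '[[0,0,0],[0,0,0],[0,0,0],[0,0,0],[0,0,0]]' --delta_rot '[[7,0,0],[7,0,0],[7,0,0],[7,0,0],[7,0,0]]'

```text
time: 21.02
tool_pos: [0.5923, 0.0962, 0.1853]
tcp_rot: [-1.523, 1.613, -0.153]
wrist_force: [0.1, 1.2, -1.1]
width: 0.725
```

Emit:
carry_out --offset '[[0,0,0],[0,0,0],[0,0,0],[0,0,0],[0,0,0]]' --delta_rot '[[7,0,0],[7,0,0],[7,0,0],[7,0,0],[7,0,0]]'

```text
time: 21.43
tool_pos: [0.5923, 0.0962, 0.1853]
tcp_rot: [-1.046, 1.391, -0.588]
wrist_force: [1.1, 1.0, -1.2]
width: 0.73
```

Emit:
carry_out --offset '[[0,0,0],[0,0,0],[0,0,0],[0,0,0],[0,0,0]]' --delta_rot '[[5,0,0],[4,0,0],[0,0,0],[0,0,0],[0,0,0]]'

```text
time: 21.85
tool_pos: [0.5926, 0.0962, 0.1862]
tcp_rot: [-0.926, 1.325, -0.682]
wrist_force: [-0.7, 0.2, -0.3]
width: 0.728
```

```bash
python3 - <<'E'
from plan import *
from h import *
q,p0,R=now(); print(read_state()['time'],q.round(3),p0.round(4))
pf,Rf=fpose(.13,.012); goto(pf,Rf); print(pf)
qc=q
for t in np.linspace(0,1,6):
    qc,e=ik(p0+(pf-p0)*t,R*Ro.from_rotvec((R.inv()*Rf).as_rotvec()*t),1,q0=qc); print(qc,e)
# plaque pose in tool check not possible by plane of picture: measure face
snap('wrist','w11'); P,p=cloud('wrist','w11'); k=(P.reshape(-1,3)-p0)@R.as_matrix(); k=k[~np.isnan(k[:,0])]
m=(abs(k[:,2])<.028)&(k[:,0]>-.03)&(k[:,0]<.075)&(k[:,1]>-.03)&(k[:,1]<.06); k=k[m]
c=np.linalg.lstsq(np.c_[k[:,0],k[:,2],np.ones(len(k))],k[:,1],rcond=None)[0]; print('back plane',c.round(4),np.degrees(np.arctan(c[0])))
E
```

```text
21.85 [ 0.591  0.455  1.784 -0.913  1.538  0.766] [0.5926 0.0962 0.1862]
shift [ 12.61  -7.8  -12.22] turn [  0.31   0.09 -10.2 ] | shift in target axes [ 13.81  -5.51 -12.16]
[ 0.49776871 -0.07071695  0.1911939 ]
[ 0.59   0.454  1.785 -0.913  1.538  0.766] 0.0
[ 0.572  0.416  1.864 -0.951  1.527  0.793] 0.0
[ 0.551  0.38   1.94  -0.99   1.518  0.82 ] 0.0
[ 0.527  0.347  2.014 -1.032  1.508  0.847] 0.0
[ 0.5    0.315  2.086 -1.077  1.499  0.876] 0.0
[ 0.468  0.285  2.156 -1.125  1.49   0.905] 0.0
back plane [ 0.5819 -0.0017  0.0024] 30.19302180002515
```

Emit:
carry_out --offset '[[1,-0.6,-1],[2,-1.2,-1.9],[2.2,-1.4,-2.1],[2.2,-1.4,-2.1],[2.2,-1.4,-2.1]]' --delta_rot '[[0,0,0],[0,0,0],[0,0,0],[0,0,0],[0,0,0]]'

```text
time: 22.32
tool_pos: [0.5209, -0.0318, 0.1909]
tcp_rot: [-0.925, 1.324, -0.682]
wrist_force: [0.4, 0.3, -1.0]
width: 0.73
```

Emit:
carry_out --offset '[[2,-1.2,-2],[1,-0.6,-1],[0,0,0],[0,0,0],[0,0,0]]' --delta_rot '[[0,0,0],[0,0,0],[0,0,-3.5],[0.3,0,-4],[0,0,-2.7]]'

```text
time: 22.73
tool_pos: [0.4977, -0.0709, 0.1919]
tcp_rot: [-1.048, 1.247, -0.825]
wrist_force: [0.0, 0.8, -1.1]
width: 0.729
```

```bash
python3 - <<'E'
from plan import *
from h import *
q,p0,R=now(); print(read_state()['time'],q.round(3),p0.round(4))
for l in(.13,.03):
    pf,Rf=fpose(l,.012); goto(pf,Rf); print(pf)
E
```

```text
22.7333 [ 0.469  0.286  2.156 -1.127  1.491  0.909] [ 0.4977 -0.0709  0.1919]
shift [0.01 0.08 0.01] turn [-0.17  0.09  0.13] | shift in target axes [0.01 0.07 0.01]
[ 0.49776871 -0.07071695  0.1911939 ]
shift [ 8.64  5.13 -0.02] turn [-0.17  0.09  0.13] | shift in target axes [8.65 5.11 0.01]
[ 0.508599   -0.13407674  0.11458945]
```

Descend along the slope to about 30 mm above the seat, then look with the side and top cameras.

Emit:
carry_out --offset '[[0.8,0.5,0],[1.8,1.1,0],[2.4,1.4,0],[2.2,1.3,0],[1.4,0.8,0]]' --delta_rot '[[0,0,0],[0,0,0],[0,0,0],[0,0,0],[0,0,0]]'

```text
time: 23.15
tool_pos: [0.5084, -0.1345, 0.1126]
tcp_rot: [-1.046, 1.251, -0.821]
wrist_force: [0.0, -0.8, 0.2]
width: 0.729
```

```bash
python3 - <<'E'
from plan import *
from h import *
a,_=snap('side','side1'); b,_=snap('top','top1')
q,p0,R=now(); print(read_state()['time'],p0.round(4),read_state()['wrist_force'].round(1))
pf,Rf=fpose(.03,.012); goto(pf,Rf)
A=cv2.resize(a[90:190,260:380][:,:,::-1],None,fx=3.3,fy=3.3,interpolation=cv2.INTER_CUBIC)
B=cv2.resize(b[200:300,265:385][:,:,::-1],None,fx=3.3,fy=3.3,interpolation=cv2.INTER_CUBIC)
cv2.imwrite('pics/seat1.png',np.hstack([A,B]))
E
```

```text
23.25 [ 0.5074 -0.135   0.1126] [-0.4 -0.1 -0.2]
shift [-0.13 -0.16  0.13] turn [ 0.06 -0.13 -0.03] | shift in target axes [-0.13 -0.16  0.13]
```

View pics/seat1.png

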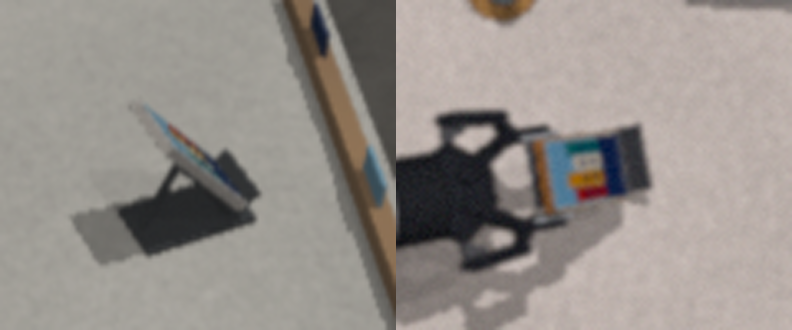

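The right half of the picture (top view) shows the plaque with its picture up and out over the easel, with the ledge at (640,157). The left half was mis-cropped onto the other easel. I'll compare the lateral centring of plaque and ledge numerically.

```bash
python3 - <<'E'
from plan import *
from h import *
xe=np.array([cd(EY),sd(EY)]); lat=np.array([-sd(EY),cd(EY)])
for n in('top','side'):
    P,p=cloud(n,n+'1'); hsv=cv2.cvtColor(p,cv2.COLOR_RGB2HSV)
    D=P[...,:2]-EC[:2]; X=D@xe; L=D@lat; z=P[...,2]
    box=(abs(L)<.06)&(X>-.04)&(X<.12)
    led=box&(hsv[...,2]<95)&(z>.012)&(z<.05)&(X<-.003)
    pl=box&(z>.03)&(hsv[...,2]>60)&(abs(L)<.036)&(abs((z-.022)*cd(50)-X*sd(50)-.022)<.012)
    f=lambda m:(m.sum(),np.percentile(L[m],[1,50,99]).round(4) if m.any() else 0,np.percentile(X[m],[2,98]).round(4) if m.any() else 0)
    print(n,'ledge',f(led),'plaque',f(pl))
    k=P[pl]-np.r_[EC]; ZZ=k[:,2]; XX=k[:,:2]@xe; LL=k[:,:2]@lat
    g=np.linalg.lstsq(np.c_[XX,LL,np.ones(len(XX))],ZZ,rcond=None)[0]; print('  slope',np.degrees(np.arctan(g[0])),'lat tilt',np.degrees(np.arctan(g[1])),'out dist',g[2]*cd(50), 'along',np.percentile(XX*cd(50)+ZZ*sd(50),[1,99]).round(4))
    k=np.c_[XX*cd(50)+ZZ*sd(50),LL]; print('  rect',cv2.minAreaRect((k*1000).astype(np.float32)))
E
```

```text
top ledge (np.int64(108), array([-0.0293, -0.0013,  0.0257]), array([-0.0183, -0.0032])) plaque (np.int64(624), array([-0.033 ,  0.    ,  0.0323]), array([-0.0194,  0.0842]))
  slope 48.496145983485015 lat tilt 0.13611433490333652 out dist 0.02045412799055669 along [-0.004  0.149]
  rect ((73.37825012207031, 1.5227432250976562), (71.52693176269531, 159.63478088378906), 88.03436279296875)
side ledge (np.int64(155), array([-0.0288,  0.0001,  0.0284]), array([-0.0226, -0.0034])) plaque (np.int64(1714), array([-0.032 ,  0.0007,  0.0328]), array([0.0048, 0.0799]))
  slope 49.49198396516953 lat tilt -0.33259305266450373 out dist 0.020517326293869407 along [0.0294 0.1481]
  rect ((74.0936508178711, 2.1281471252441406), (71.55224609375, 150.16275024414062), 87.7983169555664)
```

Emit:
carry_out --offset '[[0.3,0.1,0.11],[0.6,0.35,0],[0.6,0.35,0],[0.4,0.25,0],[0,0,0]]' --delta_rot '[[0,0,0],[0,0,0],[0,0,0],[0,0,0],[0,0,0]]'

```text
time: 23.67
tool_pos: [0.5125, -0.1473, 0.0979]
tcp_rot: [-1.046, 1.249, -0.822]
wrist_force: [-0.6, -0.4, -1.0]
width: 0.725
```

Emit:
carry_out --offset '[[-0.1,0.17,0],[-0.1,0.17,0],[-0.1,0.17,0],[0,0,0],[0,0,0]]' --delta_rot '[[0,0,0],[0,0,0],[0,0,0],[0,0,0],[0,0,0]]'

```text
time: 24.08
tool_pos: [0.512, -0.1422, 0.0945]
tcp_rot: [-1.047, 1.248, -0.822]
wrist_force: [0.4, 0.0, -0.4]
width: 0.721
```

```bash
python3 - <<'E'
from plan import *
from h import *
q,p0,R=now(); s=read_state(); print(s['time'],p0.round(4),s['wrist_force'].round(1),s['torque'].round(2))
pf,Rf=fpose(0,0); goto(pf,Rf); d=R.inv().apply(pf-p0); print('lift',(-d@[-.864,-.503,0]).round(4),'out',(d@[-.503,.864,0]).round(4))
E
```

```text
24.0833 [ 0.512  -0.1422  0.0945] [ 0.4  0.  -0.4] [0.55 0.12 0.02]
shift [ 0.5   0.95 -0.2 ] turn [-0.15  0.12  0.  ] | shift in target axes [ 0.5   0.95 -0.2 ]
lift 0.0091 out 0.0057
```

Emit:
carry_out --offset '[[0.26,0.15,-0.2],[0.26,0.15,0],[0,0,0],[0,0,0],[0,0,0]]' --delta_rot '[[0,0,0],[0,0,0],[0,0,0],[0,0,0],[0,0,0]]'

```text
time: 24.5
tool_pos: [0.5105, -0.1469, 0.0899]
tcp_rot: [-1.046, 1.249, -0.823]
wrist_force: [0.2, -1.0, -0.1]
width: 0.724
```

Emit:
carry_out --offset '[[-0.1,0.17,0],[-0.1,0.17,0],[0,0,0],[0,0,0],[0,0,0]]' --delta_rot '[[0,0,0],[0,0,0],[0,0,0],[0,0,0],[0,0,0]]'

```text
time: 24.92
tool_pos: [0.5102, -0.1437, 0.0875]
tcp_rot: [-1.046, 1.248, -0.823]
wrist_force: [0.5, -1.0, 0.2]
width: 0.729
```

```bash
cat > st.py <<'E'
from plan import *
from h import *
q,p0,R=now(); s=read_state(); print(s['time'],p0.round(4),'F tool',R.inv().apply(s['wrist_force']).round(1),s['torque'].round(2),s['width'])
pf,Rf=fpose(0,0); goto(pf,Rf); d=R.inv().apply(pf-p0); f=R.inv().apply(s['wrist_force'])
print('lift',(d@[.864,.503,0]).round(4),'out',(d@[-.503,.864,0]).round(4),'F up-slope',(-f@[.864,.503,0]).round(1),'F out',(-f@[-.503,.864,0]).round(1))
E
python3 st.py
```

```text
24.9167 [ 0.5102 -0.1437  0.0875] F tool [ 1.  -0.5  0.3] [0.39 0.09 0.03] 0.7293742558053514
shift [0.15 0.32 0.01] turn [-0.15  0.1   0.01] | shift in target axes [0.15 0.32 0.01]
lift 0.003 out 0.002 F up-slope -0.6 F out 0.9
```

Emit:
carry_out --offset '[[0.09,0.05,0],[0.09,0.05,0],[0.09,0.05,0],[0,0,0],[0,0,0]]' --delta_rot '[[0,0,0],[0,0,0],[0,0,0],[0,0,0],[0,0,0]]'

```text
time: 25.33
tool_pos: [0.5104, -0.1458, 0.0849]
tcp_rot: [-1.046, 1.249, -0.823]
wrist_force: [0.6, -1.7, -0.2]
width: 0.729
```

```bash
python3 st.py
```

```text
25.3333 [ 0.5104 -0.1458  0.0849] F tool [ 1.7 -0.4  0.3] [0.45 0.06 0.08] 0.7287334168807369
shift [-0.13  0.16  0.02] turn [-0.15  0.09 -0.  ] | shift in target axes [-0.13  0.16  0.02]
lift -0.0003 out 0.002 F up-slope -1.3 F out 1.2
```

Emit:
carry_out --offset '[[-0.05,0.09,0],[-0.05,0.09,0],[0,0,0],[0,0,0],[0,0,0]]' --delta_rot '[[0,0,0],[0,0,0],[0,0,0],[0,0,0],[0,0,0]]'

```text
time: 25.75
tool_pos: [0.5102, -0.145, 0.0846]
tcp_rot: [-1.048, 1.248, -0.825]
wrist_force: [1.7, -6.6, 2.2]
width: 0.726
```

```bash
python3 st.py
```

```text
25.75 [ 0.5102 -0.145   0.0846] F tool [ 5.6 -4.4  0.5] [-0.3  -0.06  0.17] 0.7258504486309864
shift [-0.06  0.1   0.02] turn [-0.16  0.06  0.15] | shift in target axes [-0.06  0.1   0.02]
lift -0.0 out 0.0012 F up-slope -2.7 F out 6.6
```

Emit:
carry_out --offset '[[0.12,0.01,0],[0.09,0.05,0],[0,0,0],[0,0,0],[0,0,0]]' --delta_rot '[[0,0,0],[0,0,0],[0,0,0],[0,0,0],[0,0,0]]'

```text
time: 26.17
tool_pos: [0.5104, -0.1457, 0.0845]
tcp_rot: [-1.048, 1.246, -0.827]
wrist_force: [-4.7, 6.2, 10.1]
width: 0.729
```

```bash
python3 st.py
```

```text
26.1667 [ 0.5104 -0.1457  0.0845] F tool [-9.9 -7.3 -3.5] [-0.77  0.01 -0.52] 0.7294599019068524
shift [-0.14  0.11  0.02] turn [-0.24  0.05  0.22] | shift in target axes [-0.14  0.11  0.02]
lift -0.0007 out 0.0017 F up-slope 12.2 F out 1.3
```

Emit:
carry_out --offset '[[0.09,0.05,0],[0.09,0.05,0],[0,0,0],[0,0,0],[0,0,0]]' --delta_rot '[[0,0,0],[0,0,0],[0,0,0],[0,0,0],[0,0,0]]'

```text
time: 26.58
tool_pos: [0.5106, -0.1467, 0.0851]
tcp_rot: [-1.049, 1.244, -0.831]
wrist_force: [-9.4, 16.2, 19.4]
width: 0.726
```

```bash
python3 st.py
```

```text
26.5833 [ 0.5106 -0.1467  0.0851] F tool [-23.  -12.5  -6.4] [-1.75  0.05 -1.12] 0.7259721749090146
shift [-0.21  0.2   0.02] turn [-0.33  0.03  0.44] | shift in target axes [-0.21  0.2   0.02]
lift -0.0008 out 0.0028 F up-slope 26.2 F out -0.8
```

Emit:
carry_out --offset '[[-0.14,-0.08,0],[-0.08,0.14,0],[-0.05,0.09,0],[0,0,0],[0,0,0]]' --delta_rot '[[0,0,0],[0,0,0],[0,0,0],[0,0,0],[0,0,0]]'

```text
time: 27.0
tool_pos: [0.5103, -0.1451, 0.084]
tcp_rot: [-1.05, 1.245, -0.83]
wrist_force: [-2.4, -0.2, 12.9]
width: 0.724
```

```bash
python3 st.py; python3 - <<'E'
from plan import *
from h import *
snap('side','side2');snap('top','top2')
xe=np.array([cd(EY),sd(EY)]); lat=np.array([-sd(EY),cd(EY)])
P,p=cloud('side','side2'); D=P[...,:2]-EC[:2]; X=D@xe; L=D@lat; z=P[...,2]
m=(abs(L)<.03)&(X>-.02)&(X<.1)&(z>.03)&(abs((z-.022)*cd(50)-X*sd(50)-.010)<.01)
g=np.linalg.lstsq(np.c_[X[m],L[m],np.ones(m.sum())],z[m]-.022,rcond=None)[0]; print(m.sum(),'slope',np.degrees(np.arctan(g[0])),np.degrees(np.arctan(g[1])),'out',g[2]*cd(50))
a=p[225:325,180:300][:,:,::-1]; b=np.load('pics/top2.npz')['p'][200:300,265:385][:,:,::-1]
cv2.imwrite('pics/seat2.png',cv2.resize(np.hstack([a,b]),None,fx=3.3,fy=3.3,interpolation=cv2.INTER_CUBIC))
E
```

```text
27.0 [ 0.5103 -0.1451  0.084 ] F tool [ -4.5 -12.1  -2.3] [-1.8  -0.08 -0.35] 0.7241746911921585
shift [-0.1   0.04  0.02] turn [-0.25  0.03  0.45] | shift in target axes [-0.1   0.04  0.02]
lift -0.0006 out 0.0009 F up-slope 10.0 F out 8.2
1552 slope 46.63189889951574 -0.4755917153703659 out 0.014230201137855088
```

View pics/seat2.png

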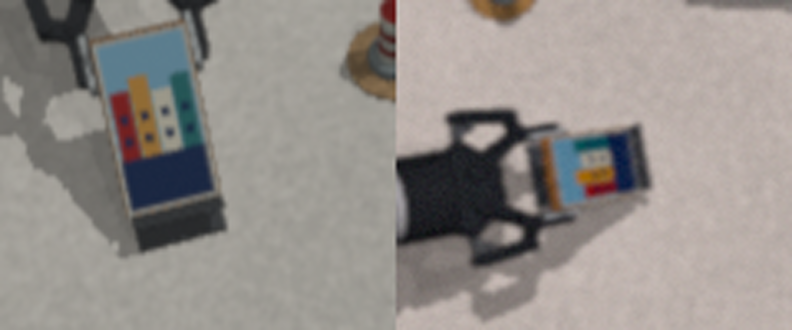

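The plaque sits on the ledge with its picture out and the sky at the top. I'll ease the load, release, and check before retreating.

Emit:
carry_out --offset '[[-0.04,-0.03,0],[0,0,0],[0,0,0],[0,0,0],[0,0,0]]' --delta_rot '[[0,0,0],[0,0,0],[0,0,0],[0,0,0],[0,0,0]]' --fingers 0.6

```text
time: 27.52
tool_pos: [0.51, -0.1439, 0.0804]
tcp_rot: [-1.046, 1.249, -0.822]
wrist_force: [0.2, 0.1, -0.7]
width: 0.796
```

```bash
python3 st.py; cat > chk.py <<'E'
import sys
from plan import *
from h import *
t=sys.argv[1]; xe=np.array([cd(EY),sd(EY)]); lat=np.array([-sd(EY),cd(EY)])
for n in('side','top'):
    snap(n,n+t); P,p=cloud(n,n+t); hsv=cv2.cvtColor(p,cv2.COLOR_RGB2HSV); D=P[...,:2]-EC[:2]; X=D@xe; L=D@lat; z=P[...,2]
    S=X*cd(50)+(z-.022)*sd(50); Ou=(z-.022)*cd(50)-X*sd(50)
    m=(abs(L)<.028)&(S>.03)&(S<.11)&(abs(Ou-.010)<.012)
    g=np.linalg.lstsq(np.c_[S[m],L[m],np.ones(m.sum())],Ou[m],rcond=None)[0]; print(n,m.sum(),'slope',50+np.degrees(np.arctan(g[0])),'lat tilt',np.degrees(np.arctan(g[1])),'out',g[2])
    r=(S>.02)&(S<.14)&(abs(Ou-g[2]-g[0]*S)<.006)&(abs(L)<.045)&((hsv[...,2]>75)|(hsv[...,1]>120))
    print('  plaque L by S',[(s,np.percentile(L[r&(abs(S-s)<.012)],[2,98]).round(4).tolist()) for s in(.035,.06,.085,.105)],'S',np.percentile(S[r],[1,99]).round(4))
    l=(abs(L)<.045)&(Ou>.012)&(Ou<.026)&(S<.010)&(S>-.008)&(hsv[...,2]<95); print('  ledge L',l.sum(),np.percentile(L[l],[2,98]).round(4))
    k=np.c_[S[r],L[r]]; print('  rect',cv2.minAreaRect((k*1000).astype(np.float32)))
E
python3 chk.py 3
```

```text
27.5167 [ 0.51   -0.1439  0.0804] F tool [0.2 0.7 0.2] [0.44 0.07 0.04] 0.7960207147893922
shift [-0.1  -0.33  0.02] turn [-0.13  0.09 -0.03] | shift in target axes [-0.1  -0.33  0.02]
lift -0.0025 out -0.0024 F up-slope -0.5 F out -0.5
side 943 slope 47.69877106249473 lat tilt 0.13970137024549265 out 0.014277732660284682
  plaque L by S [(0.035, [-0.0301, 0.0316]), (0.06, [-0.0303, 0.0313]), (0.085, [-0.0306, 0.0316]), (0.105, [-0.0297, 0.0315])] S [0.0213 0.1192]
  ledge L 159 [-0.027  0.027]
  rect ((69.99737548828125, -0.8856315612792969), (100.11190795898438, 75.49579620361328), 0.5110927224159241)
top 307 slope 47.28942859159738 lat tilt -0.25520197219616714 out 0.013963812568433152
  plaque L by S [(0.035, [-0.0321, 0.0292]), (0.06, [-0.0312, 0.0293]), (0.085, [-0.0315, 0.0298]), (0.105, [-0.0323, 0.0296])] S [0.021  0.1229]
  ledge L 72 [-0.028   0.0239]
  rect ((72.89891052246094, -3.4584732055664062), (69.30154418945312, 105.25001525878906), 89.55087280273438)
```

Both cameras read the plaque about 2.5° flatter than when it was held parallel, so its lower edge is probably about 3 mm out from the corner. I'll regrip, lift slightly, tip the lower edge in and reseat it.

Emit:
carry_out --offset '[[0,0,0],[0,0,0],[0,0,0],[0,0,0],[0,0,0]]' --delta_rot '[[0,0,0],[0,0,0],[0,0,0],[0,0,0],[0,0,0]]' --fingers -1 --newtons 40

```text
time: 28.03
tool_pos: [0.5101, -0.1439, 0.0812]
tcp_rot: [-1.046, 1.248, -0.823]
wrist_force: [-3.2, 4.7, 4.3]
width: 0.716
```

Emit:
carry_out --offset '[[-0.2,-0.12,0],[-0.2,-0.12,0],[0,0,0],[0,0,0],[0,0,0]]' --delta_rot '[[0,0,0],[0,0,0],[0,0,2],[0,0,2],[0,0,1.5]]'

```text
time: 28.45
tool_pos: [0.5096, -0.141, 0.0841]
tcp_rot: [-0.977, 1.289, -0.747]
wrist_force: [-0.1, -0.4, -0.1]
width: 0.717
```

```bash
python3 st.py
```

```text
28.45 [ 0.5096 -0.141   0.0841] F tool [ 0.4 -0.  -0.1] [ 0.4   0.11 -0.11] 0.7171991924304834
shift [ 0.29 -0.11  0.02] turn [-0.12  0.11 -5.63] | shift in target axes [ 0.3  -0.08  0.02]
lift 0.0019 out -0.0024 F up-slope -0.3 F out 0.2
```

Emit:
carry_out --offset '[[-0.05,0.09,0],[-0.05,0.09,0],[0,0,0],[0,0,0],[0,0,0]]' --delta_rot '[[0,0,0],[0,0,0],[0,0,0],[0,0,0],[0,0,0]]'

```text
time: 28.87
tool_pos: [0.5096, -0.1395, 0.0835]
tcp_rot: [-0.98, 1.288, -0.75]
wrist_force: [1.3, -1.3, 3.5]
width: 0.717
```

```bash
python3 st.py; python3 chk.py 4 | grep slope
```

```text
28.8667 [ 0.5096 -0.1395  0.0835] F tool [-0.2 -3.8  1.1] [-0.18 -0.1   0.08] 0.71691182760867
shift [ 0.4  -0.24 -0.01] turn [-0.13  0.12 -5.43] | shift in target axes [ 0.42 -0.2  -0.01]
lift 0.0023 out -0.004 F up-slope 2.0 F out 3.2
side 942 slope 48.41316502619437 lat tilt 0.20747264562649065 out 0.0133502356907093
top 298 slope 48.66491146365009 lat tilt -0.03010848245473434 out 0.012122383924037711
```

```bash
cat > al.py <<'E'
import sys
from plan import *
from h import *
snap('wrist','wa'+sys.argv[1]); q,p0,R=now()
P,p=cloud('wrist','wa'+sys.argv[1]); k=(P.reshape(-1,3)-p0)@R.as_matrix(); c=p.reshape(-1,3); hs=cv2.cvtColor(p,cv2.COLOR_RGB2HSV).reshape(-1,3)
m=~np.isnan(k[:,0])&(abs(k[:,2])<.03)&(k[:,0]>-.04)&(k[:,0]<.08)&(abs(k[:,1]-.582*k[:,0])<.012)&(hs[:,1]>100); k=k[m]
for _ in range(3):
    g=np.linalg.lstsq(np.c_[k[:,0],k[:,2],np.ones(len(k))],k[:,1],rcond=None)[0]; r=abs(np.c_[k[:,0],k[:,2],np.ones(len(k))]@g-k[:,1]); k=k[r<.002]
al=np.degrees(np.arctan(g[0])); pitch=np.degrees(np.arcsin(-R.as_matrix()[2,0])); print(len(k),g.round(4),'al',al,'tool pitch',pitch,'theta',al+pitch)
n=R.apply(np.array([g[0],-1,g[1]])/np.linalg.norm([g[0],1,g[1]])); n=-n if n[0]*cd(EY)+n[1]*sd(EY)<0 else n
w=k@R.as_matrix().T+p0-EC; xe=np.array([cd(EY),sd(EY),0]); S=w@(xe*cd(50)+Z*sd(50)); Ou=w@(-xe*sd(50)+Z*cd(50))
print('normal',n.round(3),'yaw',np.degrees(np.arctan2(n[1],n[0])).round(2),'slope',np.degrees(np.arccos(-n[2])).round(2),'S',S.min().round(4),S.max().round(4))
gg=np.polyfit(S,Ou,1); print('back out: at S=0 %.4f at S=.072 %.4f'%(np.polyval(gg,0),np.polyval(gg,.072)))
E
python3 al.py 1; python3 - <<'E'
from plan import *
from h import *
R=Ro.from_rotvec(np.load('pics/side1.npz')['rot']); print('pitch at side1',np.degrees(np.arcsin(-R.as_matrix()[2,0])))
for n in('side1','top1'):
    P,p=cloud(n[:-1],n); xe=np.array([cd(EY),sd(EY)]); lat=np.array([-sd(EY),cd(EY)]); D=P[...,:2]-EC[:2]; X=D@xe; L=D@lat; z=P[...,2]
    S=X*cd(50)+(z-.022)*sd(50); Ou=(z-.022)*cd(50)-X*sd(50)
    m=(abs(L)<.028)&(S>.05)&(S<.13)&(abs(Ou-.022)<.012); g=np.polyfit(S[m],Ou[m],1); print(n,50+np.degrees(np.arctan(g[0])))
E
```

```text
14654 [ 0.4301  0.0027 -0.0039] al 23.271005203036367 tool pitch 25.257328913527022 theta 48.528334116563386
normal [-0.128  0.738 -0.662] yaw 99.8 slope 48.53 S 0.0196 0.1235
back out: at S=0 0.0043 at S=.072 0.0024
pitch at side1 19.90997557984935
side1 50.146319572085496
top1 49.768688891821085
```

The plaque pivoted in the grip because the tool had sagged about 6 mm, leaving only a pad corner on the edge. I'll open, shift the tool 6 mm outward, and regrip properly.

Emit:
carry_out --offset '[[0,0,0],[0,0,0],[0,0,0],[0,0,0],[0,0,0]]' --delta_rot '[[0,0,0],[0,0,0],[0,0,0],[0,0,0],[0,0,0]]' --fingers 0.65

```text
time: 29.43
tool_pos: [0.5091, -0.1394, 0.0829]
tcp_rot: [-0.979, 1.289, -0.749]
wrist_force: [1.1, -0.3, 0.7]
width: 0.824
```

```bash
python3 al.py 2; python3 chk.py 5 |grep slope
```

```text
13695 [ 0.4624  0.0045 -0.0048] al 24.81580192985548 tool pitch 25.320980814291513 theta 50.13678274414699
normal [-0.132  0.756 -0.641] yaw 99.91 slope 50.14 S 0.009 0.1195
back out: at S=0 0.0024 at S=.072 0.0026
side 940 slope 49.93761582698712 lat tilt 0.13087188327394814 out 0.01149904526068869
top 288 slope 50.017552829298 lat tilt -0.1676056810155337 out 0.010570899587001303
```

Emit:
carry_out --offset '[[0,-0.2,0],[0,-0.2,0],[0,-0.2,0],[0,0,0],[0,0,0]]' --delta_rot '[[0,0,0],[0,0,0],[0,0,0],[0,0,0],[0,0,0]]'

```text
time: 30.0
tool_pos: [0.5099, -0.142, 0.0889]
tcp_rot: [-0.978, 1.288, -0.749]
wrist_force: [-0.1, -0.1, 0.2]
width: 0.828
```

Emit:
carry_out --offset '[[0,0,0],[0,0,0],[0,0,0],[0,0,0],[0,0,0]]' --delta_rot '[[0,0,0],[0,0,0],[0,0,0],[0,0,0],[0,0,0]]' --fingers -1 --newtons 60

```text
time: 30.42
tool_pos: [0.5098, -0.1418, 0.0893]
tcp_rot: [-0.979, 1.288, -0.75]
wrist_force: [-2.4, 4.6, 3.6]
width: 0.729
```

```bash
python3 al.py 3;python3 st.py
```

```text
14029 [0.4691 0.0044 0.0014] al 25.128931475964652 tool pitch 25.245190863552146 theta 50.3741223395168
normal [-0.132  0.759 -0.638] yaw 99.86 slope 50.37 S -0.001 0.1191
back out: at S=0 0.0024 at S=.072 0.0029
30.4667 [ 0.5098 -0.1417  0.0893] F tool [-6.6 -2.6 -1.8] [ 0.06  0.13 -0.21] 0.7241693605121796
shift [0.44 0.39 0.01] turn [-0.18  0.1  -5.45] | shift in target axes [0.4  0.43 0.01]
lift 0.0058 out 0.0011 F up-slope 7.0 F out -1.1
```

When released it sat flush (50.0° in both cameras, and 50.1° in the wrist camera). I'll open again, check, and then retreat.

Emit:
carry_out --offset '[[0,0,0],[0,0,0],[0,0,0],[0,0,0],[0,0,0]]' --delta_rot '[[0,0,0],[0,0,0],[0,0,0],[0,0,0],[0,0,0]]' --fingers 0.7

```text
time: 30.88
tool_pos: [0.5097, -0.1421, 0.0885]
tcp_rot: [-0.979, 1.289, -0.749]
wrist_force: [1.7, 0.8, -0.3]
width: 0.853
```

```bash
python3 al.py 4; python3 chk.py 6
```

```text
14077 [0.463  0.0042 0.0015] al 24.844361589037057 tool pitch 25.305498962567412 theta 50.14986055160447
normal [-0.132  0.756 -0.641] yaw 99.88 slope 50.15 S -0.0005 0.1194
back out: at S=0 0.0023 at S=.072 0.0025
side 939 slope 49.820706187111554 lat tilt 0.16248709428482985 out 0.011662060586224774
  plaque L by S [(0.035, [-0.0308, 0.0308]), (0.06, [-0.0307, 0.0307]), (0.085, [-0.0309, 0.0314]), (0.105, [-0.0394, 0.0397])] S [0.0209 0.1193]
  ledge L 119 [-0.0282  0.0266]
  rect ((70.00801086425781, 0.13443374633789062), (84.50165557861328, 100.15425109863281), 89.67564392089844)
top 295 slope 49.878639493777115 lat tilt 0.6508315051936037 out 0.010722625076844423
  plaque L by S [(0.035, [-0.0321, 0.0292]), (0.06, [-0.0313, 0.0283]), (0.085, [-0.0316, 0.0292]), (0.105, [-0.0416, 0.0373])] S [0.0213 0.1221]
  ledge L 66 [-0.0276  0.024 ]
  rect ((71.96448516845703, -1.8737983703613281), (103.10374450683594, 84.26152038574219), 0.39393749833106995)
```

Emit:
carry_out --offset '[[0,0,0],[0,0,0],[-0.5,0,0],[-1,0,0],[-1.5,0,0]]' --delta_rot '[[0,0,0],[0,0,0],[0,0,0],[0,0,0],[0,0,0]]' --fingers 1

```text
time: 31.45
tool_pos: [0.5044, -0.1152, 0.1015]
tcp_rot: [-0.979, 1.29, -0.75]
wrist_force: [-0.1, -0.3, 0.2]
width: 1.005
```

Emit:
carry_out --offset '[[-2,0,0],[-2,0,0],[-2,0,0],[-2,0,0],[-2,0,0]]' --delta_rot '[[0,0,0],[0,0,0],[0,0,0],[0,0,0],[0,0,0]]'

```text
time: 31.87
tool_pos: [0.4894, -0.0245, 0.145]
tcp_rot: [-0.978, 1.288, -0.748]
wrist_force: [0.0, 0.2, -0.6]
width: 1.001
```

```bash
python3 chk.py 7; python3 - <<'E'
from h import *
s=read_state(); print(s['time'],s['tool_pos'].round(3),s['wrist_force'].round(1))
a=np.load('pics/side7.npz')['p'][150:350,150:390][:,:,::-1]
cv2.imwrite('pics/fin.png',cv2.resize(a,None,fx=3,fy=3,interpolation=cv2.INTER_CUBIC))
P,p=cloud('top','top7'); k=P[(np.hypot(P[...,0]-.688,P[...,1]+.084)<.04)&(P[...,2]>.055)]; print('LH',len(k),k.mean(0),k[:,2].max())
E
```

```text
side 930 slope 50.039211668593296 lat tilt -0.0042243065292278574 out 0.011358956494575504
  plaque L by S [(0.035, [-0.0306, 0.0308]), (0.06, [-0.0306, 0.0306]), (0.085, [-0.031, 0.0309]), (0.105, [-0.0305, 0.0311])] S [0.0212 0.1194]
  ledge L 117 [-0.0284  0.027 ]
  rect ((70.37876892089844, -0.17936325073242188), (100.63089752197266, 64.2400131225586), 0.19102153182029724)
top 295 slope 49.976794082036015 lat tilt 0.2623295158220171 out 0.010551176640327833
  plaque L by S [(0.035, [-0.0316, 0.0285]), (0.06, [-0.0313, 0.0289]), (0.085, [-0.0326, 0.0293]), (0.105, [-0.0321, 0.0279])] S [0.0219 0.1221]
  ledge L 55 [-0.0275  0.0241]
  rect ((73.03221893310547, -1.6268081665039062), (105.81803894042969, 64.05461120605469), 0.4479139745235443)
31.9667 [ 0.491 -0.023  0.146] [ 0.9 -1.   0.5]
LH 54 [ 0.68619841 -0.08516633  0.06758179] 0.07591158272022026
```

View pics/fin.png

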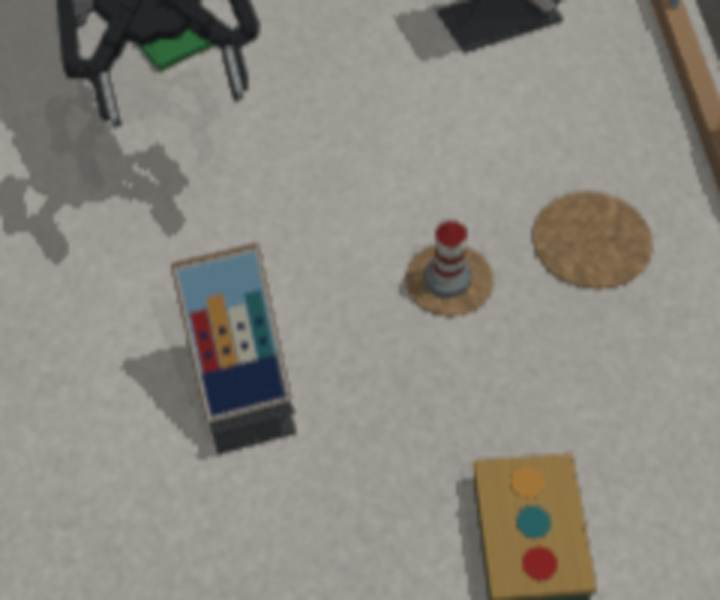

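The final view shows the plaque seated on the easel at (235,335), picture out with the sky up. The lighthouse stands upright on the small mat at (450,280), and the gripper is clear of everything.

```bash
python3 -c "
from workcell import *
print(finish_job())"
```

```text
the job is handed in; nothing more can be done
None
```

I moved the lighthouse to the small cork mat, then turned the plaque over and stood it on the empty easel. The job was handed in at about 32 s of the 72 s allowed, and no verdict was reported.

**What I did**
- **Lighthouse:** I set it down upright, about 1 mm from the middle of the mat.
- **Plaque:** I moved it to open counter and regripped it at 30°. I then rolled it over and set it in the ledge, picture out and sky at the top.

**Last checks, after the gripper was clear**
- **Lean:** the side and top cameras both read 50.0°, the same as the rest, so the plaque lies flat against it.
- **Squareness and centring:** it is square to within 0.5° and centred on the ledge to about 1 mm.
- **Lighthouse:** it is still standing upright on the mat.
- **Mug, snow globe and tin:** I never touched these. The tin is in place in the last picture, but I did not re-measure the mug or globe.

**What went wrong on the way**
- On the first release the plaque sat about 2.5° too flat, with its lower edge about 3 mm out from the corner.
- A weak regrip then let it pivot in the fingers. The push against the rest and the next release left it flush.
- I regripped and released it once more, and it read flush again.

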